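# Lay out the recovery corner on the step crate

## Task

Set out the recovery corner on the wooden step crate, where four black coasters lie around the phone stand: stand the timer upright on the coaster between the phone stand and the lamp, and the tumbler upright, mouth up, on the coaster behind the phone stand (the side away from the robot), each centred on its coaster. Lay the spring collar flat and centred on the coaster on the other side of the phone stand from the lamp, and then rest the massage ball on top of the collar, in its hole, so that it cannot roll away. Do not knock the tumbler over on the way, and leave everything standing still.

Things in the scene. Friction and masses are not known exactly. Their poses are not given: they have to be found in the camera images.
- timer_center (a point): interval timer, a loose grey plastic block with a blank dark screen and three white buttons on one broad face; 36 mm thick (its own x), 60 mm wide (y), 64 mm tall (z), 150 g; stands upright on the tiles beside the crate at the start; point at its centre, 32 mm above its underside; the screen faces its own -x
- collar_center (a point): black iron spring collar for a barbell, a loose coil ring lying flat: 63 mm outer diameter, 49 mm hole right through, 32 mm high, 250 g; two short round lever tabs, 8 mm thick and at half height, stick out of the ring to 52 mm from its centre at about 17 degrees either side of its own +x, so it is best gripped across its own y; lies on the tiles beside the crate at the start; point on its axis, half-way up
- ball_center (a point): purple knobbly massage ball, loose, 64 mm diameter, 140 g, lying on the tiles beside the crate at the start; it can roll if nudged; point at its centre. Resting in the collar's hole its centre lies about 37 mm above the collar's centre
- tumbler_center (a point): clear acrylic tumbler, loose, open at the top (its own +z), round and straight-sided, 60 mm across, 76 mm tall, wall 3 mm, 90 g; stands upright on the tiles beside the crate at the start; point on its axis, 38 mm above its underside
- stand: orange plastic phone stand, empty, fixed on the crate; footprint 70 by 70 mm, 97 mm tall, its back plate leaning away from the robot; its open front with the low lip faces its own -x (towards the robot), so +x is behind it and +y its left seen from the robot; origin at the centre of its underside, on the crate's top (80 mm above the tiles)
- lamp: small white desk lamp, fixed on the crate 195 mm to the left or to the right of the phone stand (a slim aluminium bottle with black cap stands on the opposite end); base disc 84 mm across and 16 mm high, a thin stem 12 mm off its centre, round head 72 mm across whose centre lies 62 mm from the origin towards its own +x (away from the robot), 170 mm tall in all; origin at the centre of its underside
- coaster_1: black rubber coaster, a disc 84 mm across and 4 mm thick, fixed on the crate's top; origin at the centre of its underside. There are four alike, and which of them lies where around the phone stand (one on its left, one on its right, one behind, one in front, each about 100 mm from the stand's origin) changes from start to start
- coaster_2: black rubber coaster, a disc 84 mm across and 4 mm thick, fixed on the crate's top; origin at the centre of its underside. There are four alike, and which of them lies where around the phone stand (one on its left, one on its right, one behind, one in front, each about 100 mm from the stand's origin) changes from start to start
- coaster_3: black rubber coaster, a disc 84 mm across and 4 mm thick, fixed on the crate's top; origin at the centre of its underside. There are four alike, and which of them lies where around the phone stand (one on its left, one on its right, one behind, one in front, each about 100 mm from the stand's origin) changes from start to start
- coaster_4: black rubber coaster, a disc 84 mm across and 4 mm thick, fixed on the crate's top; origin at the centre of its underside. There are four alike, and which of them lies where around the phone stand (one on its left, one on its right, one behind, one in front, each about 100 mm from the stand's origin) changes from start to start
Not all that is in view belongs to the job. What is shaped like the part that bears tumbler_center but green or turquoise is not meant.

How it is judged:
By the outcome, as a careful person would: the job done as asked, in the order asked, and still so for the second after the job is handed in, with the robot touching nothing.
It also fails if it takes over 131 s, if anything falls off the work surface, if the arm or the gripper's body presses on something with over 40 N, if the wrist force passes 120 N, or if a joint passes its speed limit or range.

## Robot

A 6-joint arm with a two-finger parallel gripper is mounted at the origin on the work surface. World frame = base frame: x ahead of the robot, y to its left, z up, the work surface at z = 0. Lengths are in m, angles in degrees, forces in N, time in s.
With the tool pointing down it reaches from about 0.4 to 0.825 m from the base axis. Payload 7 kg.
Tool frame: the origin (TCP) lies between the finger pads; the fingertips stand 19 mm ahead of it and the grasp point (between the pads) is the TCP; y points along the fingers, x is the direction in which the jaws open and shut, and the axes are right-handed (so a half turn about y gives the same grasp; the last joint's range is limited). The gripper opens to 88 mm and grips with 3 to 60 N. Pads are 19 mm wide; open, the fingers measure 130 mm over their backs; the gripper's body (78 mm by 193 mm) begins 47 mm behind the grasp point.
Start: joints at [90.418, 20.546, 0.682, 0, -70.136, -16.507], TCP at [0.187, 0.649, 0.215] pointing down, gripper open.
Joint ranges: [-176.03, 176.03], [-82.01, 121.73], [-58.28, 71.71], [-173.87, 95.51], [-174.79, -0.11], [-173.66, 173.66]. Speed limits (degrees/s): [136.94, 136.94, 172.46, 180, 180, 180].

## Interface

Orientations are given as [roll, pitch, yaw] about the fixed x, y, z axes, in that order (R = Rz(yaw) Ry(pitch) Rx(roll)).
In Python, from plant import r gives the robot as it stands. The module is installed in compiled form; this text tells all that it offers.
- The arm moves only by the tool jog_arm, never from a script. Its argument "steps" is a list of rows, each a list of 5 numbers: the closure, from 0 (fully open) to 1 (shut), then the shift along the tool's x, y, z in m, then the turn about the tool's y in degrees. In form: [[jaw, x, y, z, turn], ...]. A call has 1 to 12 rows; each row shifts and turns the commanded pose from where the row before left it, along the tool's axes as they then stand; what a row does not reach is not made up. A row lasts 1/12 s, in which the tool goes at most 41.7 mm and 7.16 degrees, less where a joint would pass 70% of its speed; a pose out of reach is approached as far as the arm can. A call with a gripper value outside its range is refused whole. The fingers move at their own pace and stop on an object; "squeeze" is the grip in N (left out, the last holds). Time passes only in rows, so rows that do not move let the fingers close. It gives the time, the measured TCP pose, the force and the opening at its end, in the units of the state.
- r.get_state(): the state, without advancing time (a new reading comes with each control period).
- r.capture(name): name is "scene" or "top" or "wrist"; returns a dict with "image" (420x560x3 uint8, red, green, blue), "vfov" (degrees; the focal length in pixels is half the picture's height over the tangent of half this angle, whatever the lens; pixels are square), "cx", "cy" (the principal point, pixels), "R" (3x3) and "t" (3): a world point X has camera coordinates R X + t; the wrist camera has in their place "tool_from_camera" (4x4, takes a point from camera to tool coordinates, whose origin is the TCP and whose axes are the tool frame's). Camera axes: x right, y down, z forward; pixel columns grow to the right and rows downward; lengths in m; the calibration is good to about 2 mm. A picture is of the moment at which its call begins: read the wrist's pose just before it. There is no depth.
- r.close_job(): hands the job in, once; it reports no verdict.
The state is a dict: "time_s": time; "joints": joint angles; "qd": joint speeds; "joint_torque": joint torques, N m; "tcp_pos": TCP position; "eef_rot": TCP orientation; "contact_force": force on the tool from outside, world axes, zero at the start; "moment": the same for the moment, N m; "gripper_width": finger opening in m.
Only numpy, scipy, OpenCV 4.12 (cv2) and the standard library are available. Lean on these libraries where they do the work, as an engineer would, in place of code of your own. Each camera call takes 0.05 s, during which the arm holds its last target.

## Working session

There is one attempt and no reset: what is moved stays moved. The work goes in short steps, Python scripts to look and compute and a tool call to move; the robot and the scene stay as the last step left them, time stands still between calls to the robot, and variables do not carry over. Pictures are saved under pics/ and viewed, and the job is handed in when it is done.

Besides the shell and the picture viewer there is one more tool, called after ">>>" by a JSON object that holds its "op" and its "data", one argument or row to a line. jog_arm: Moves the arm, as the interface text tells. Its arguments: {"type":"object","properties":{"steps":{"type":"array","items":{"type":"array","items":{"type":"number"}}},"squeeze":{"type":"number"}},"required":["steps"]}

```bash
mkdir -p pics
cat > h.py <<'E'
import numpy as np,cv2,json
from plant import r
from scipy.spatial.transform import Rotation as Ro
def snap(n,tag):
    s=r.get_state(); c=r.capture(n); c=dict(c)
    if 'R' not in c or n=='wrist':
        T=np.array(c['tool_from_camera']); Rt=Ro.from_euler('xyz',s['eef_rot'],degrees=True).as_matrix()
        Rw=Rt@T[:3,:3]; o=Rt@T[:3,3]+np.array(s['tcp_pos']); c['Rw']=Rw;c['o']=o
    else:
        R=np.array(c['R']);c['Rw']=R.T;c['o']=-R.T@np.array(c['t'])
    c['f']=210/np.tan(np.radians(c['vfov'])/2)
    im=np.array(c['image'])[:,:,::-1]; cv2.imwrite(f'pics/{tag}.png',im)
    np.savez(f'{tag}.npz',im=im,f=c['f'],cx=c['cx'],cy=c['cy'],Rw=c['Rw'],o=c['o'])
    return load(tag)
def load(tag): return dict(np.load(f'{tag}.npz'))
def ray(c,u,v):
    d=c['Rw']@np.array([(u-c['cx'])/c['f'],(v-c['cy'])/c['f'],1.]); return c['o'],d/np.linalg.norm(d)
def onz(c,u,v,z):
    o,d=ray(c,u,v); return o+d*(z-o[2])/d[2]
def proj(c,X):
    p=c['Rw'].T@(np.array(X)-c['o']); return p[:2]/p[2]*c['f']+[c['cx'],c['cy']]
def tri(*a):
    A=np.zeros((3,3));b=np.zeros(3)
    for c,u,v in a:
        o,d=ray(c,u,v);P=np.eye(3)-np.outer(d,d);A+=P;b+=P@o
    X=np.linalg.solve(A,b); return X,[np.linalg.norm((np.eye(3)-np.outer(ray(*q)[1],ray(*q)[1]))@(X-q[0]['o'])) for q in a]
E
python3 - <<'E'
from h import *
np.set_printoptions(precision=4,suppress=True)
for n in ('scene','top','wrist'):
    c=snap(n,n+'0');print(n,c['f'],c['cx'],c['cy'],c['o'],c['Rw'])
print(r.get_state())
E
```

```text
scene 399.085618091259 277.5692217016146 211.14692915473924 [1.1905 0.5507 0.9434] [[-0.5026  0.6316 -0.5903]
 [ 0.8645  0.3711 -0.3391]
 [ 0.0049 -0.6807 -0.7325]]
top 497.86317905449755 279.84594782033696 209.11783777615648 [0.1804 0.1333 1.6031] [[-0.0224 -0.9805  0.1952]
 [-0.9997  0.0226 -0.0011]
 [-0.0034 -0.1951 -0.9808]]
wrist 301.92465714813983 278.63242334605 210.66469903313055 [0.2669 0.6271 0.3822] [[-0.2771 -0.9151 -0.2928]
 [-0.9608  0.2645  0.0828]
 [ 0.0016  0.3043 -0.9526]]
{'time_s': 0.15, 'joints': array([ 90.418 ,  20.5836,   0.6462,  -0.0132, -70.1361, -16.5055]), 'qd': array([-0.0514, -0.0841,  0.1011,  0.0373,  0.0841,  0.1042]), 'joint_torque': array([ -0.0019, -58.3278,  29.3291,   7.0012,   0.0088,  -0.0001]), 'tcp_pos': array([0.187 , 0.6482, 0.2142]), 'eef_rot': array([ -89.991,   -0.074, -106.092]), 'contact_force': array([-0.3673, -0.4288,  0.0815]), 'moment': array([ 0.0178,  0.0327, -0.0249]), 'gripper_width': 0.08776354372219038}
```

View pics/scene0.png

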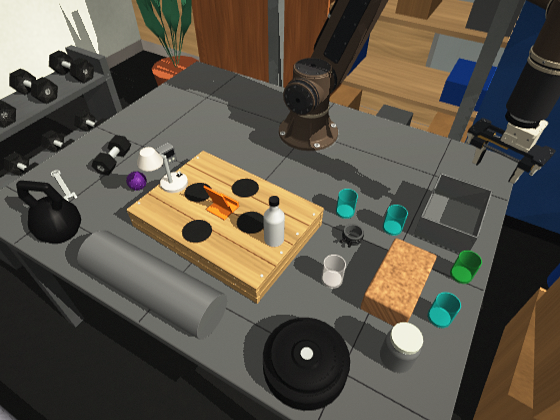

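View pics/top0.png

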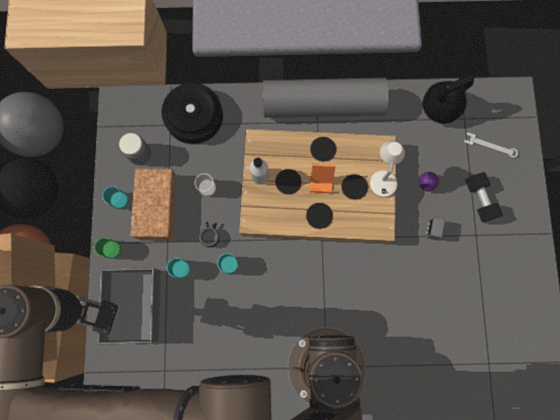

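View pics/wrist0.png

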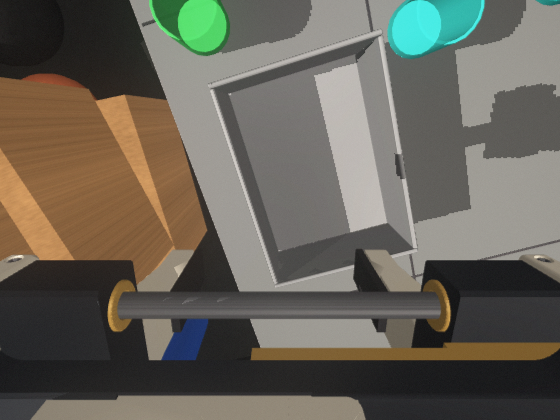

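Run:
```python
from h import *
t=load('top0')['im'];s=load('scene0')['im']
a=cv2.resize(t[160:280,90:250],None,fx=2.5,fy=2.5,interpolation=3)
b=cv2.resize(t[160:280,385:545][:, :160],None,fx=2.5,fy=2.5,interpolation=3)
c=cv2.resize(s[160:300,310:470],None,fx=2.5,fy=2.5,interpolation=3)[:300]
d=cv2.resize(s[130:250,110:270],None,fx=2.5,fy=2.5,interpolation=3)
cv2.imwrite('pics/crop1.png',np.vstack([np.hstack([a,b]),np.hstack([c,d])]))
e=cv2.resize(t[120:245,235:405],None,fx=4.5,fy=4.5,interpolation=3);cv2.imwrite('pics/crop2.png',e)
```

```text
(no output)
```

View pics/crop1.png

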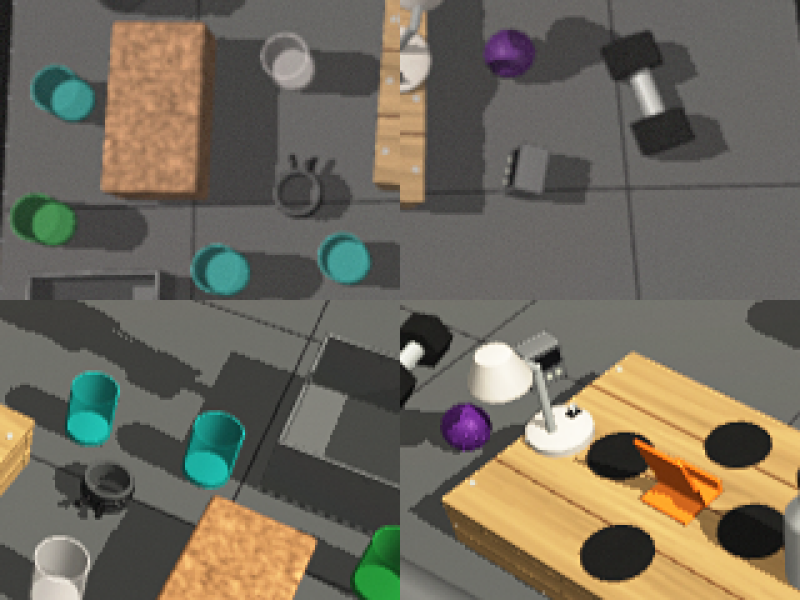

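View pics/crop2.png

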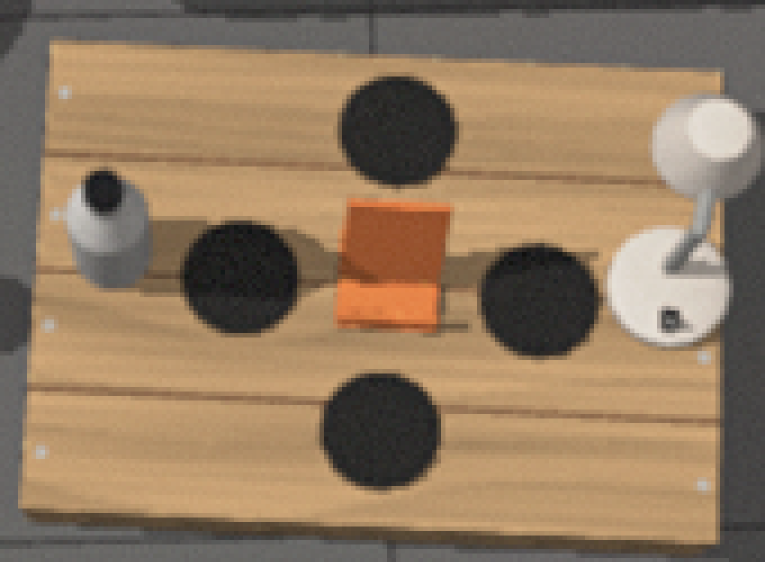

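Clear tumbler is at top (205,185) / scene (333,270). The lookalikes are turquoise at top (115,198), (178,268) and (228,264), and green at (108,248), so only the clear one fits. The lamp is on the robot's right, so the timer goes on the coaster at top (355,187), the tumbler at (323,149) and the collar at (288,182). Next I measure.

```bash
cat > meas.py <<'E'
from h import *
np.set_printoptions(precision=4,suppress=True)
t=load('top0');s=load('scene0')
def blobs(c,m,mn=60):
    n,l,st,ce=cv2.connectedComponentsWithStats(m.astype(np.uint8)); return [(st[i],ce[i]) for i in range(1,n) if st[i][4]>=mn]
def ell(m):
    cs,_=cv2.findContours(m.astype(np.uint8),cv2.RETR_EXTERNAL,cv2.CHAIN_APPROX_NONE)
    c=max(cs,key=cv2.contourArea); return cv2.fitEllipse(c)
# coasters
def coasters(c,box):
    x0,y0,x1,y1=box; m=np.zeros(c['im'].shape[:2],bool); g=c['im'].max(2)
    m[y0:y1,x0:x1]=g[y0:y1,x0:x1]<52
    m=cv2.morphologyEx(m.astype(np.uint8),cv2.MORPH_OPEN,np.ones((3,3)))
    n,l,st,ce=cv2.connectedComponentsWithStats(m)
    out=[]
    for i in range(1,n):
        if st[i][4]>250:
            e=ell(l==i); out.append((e,st[i][4]))
    return out
for nm,c,b in (('top',t,(262,130,375,232)),('scene',s,(165,165,270,250))):
    for e,a in coasters(c,b): print(nm,a,np.round(e[0],1),np.round(e[1],1),onz(c,*e[0],0.084))
hs=cv2.cvtColor(t['im'],cv2.COLOR_BGR2HSV);hs2=cv2.cvtColor(s['im'],cv2.COLOR_BGR2HSV)
for nm,c,h in(('top',t,hs),('scene',s,hs2)):
    m=(h[:,:,0]>125)&(h[:,:,0]<160)&(h[:,:,1]>90)&(h[:,:,2]>35)
    for st,ce in blobs(c,m): print('ball',nm,st,ce,onz(c,*ce,0.032))
    m=(h[:,:,0]>3)&(h[:,:,0]<14)&(h[:,:,1]>200)
    for st,ce in blobs(c,m): print('stand',nm,st,ce)
E
python3 meas.py
```

```text
top 446 [322.9 148.8] [22.3 23.8] [ 0.6756 -0.0099  0.084 ]
top 475 [288.  181.2] [23.1 24.3] [0.5717 0.104  0.084 ]
top 465 [354.4 186.3] [22.8 24.2] [ 0.5503 -0.1038  0.084 ]
top 481 [319.1 215.3] [23.4 24.4] [0.4604 0.0103 0.084 ]
scene 363 [244.8 187.5] [16.9 25.2] [0.4629 0.0145 0.084 ]
scene 316 [196.2 192.4] [17.8 21.7] [ 0.5567 -0.1018  0.084 ]
scene 459 [250.2 222.2] [20.4 26.7] [0.5751 0.1071 0.084 ]
scene 493 [196.6 230.7] [20.6 28.3] [ 0.678  -0.0053  0.084 ]
ball top [418 172  21  19 293] [428.2833 180.9078] [ 0.5754 -0.3529  0.032 ]
ball scene [126 171  20  20 295] [135.9492 180.4068] [ 0.5749 -0.3508  0.032 ]
stand scene [204 185  35  32 368] [220.5353 201.8777]
```

Run:
```python
from h import *
t=load('top0')['im'];s=load('scene0')['im']
def cr(i,x,y,w=50,h=38): return cv2.resize(i[y:y+h,x:x+w],(400,300),interpolation=0)
cv2.imwrite('pics/crop3.png',np.vstack([np.hstack([cr(t,180,166),cr(t,185,216)]),np.hstack([cr(s,310,250),cr(t,411,209)])]))
```

```text
(no output)
```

View pics/crop3.png

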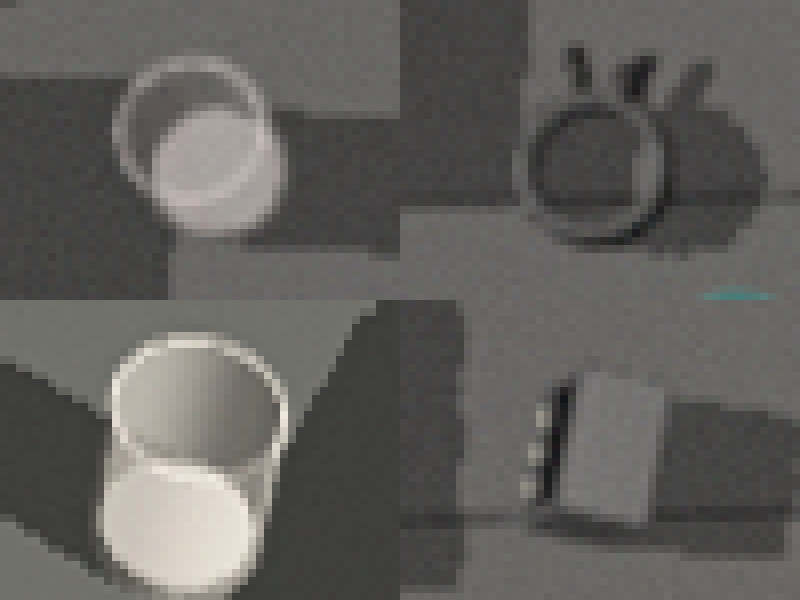

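```bash
cat >> h.py <<'E'
def plan(tgt,yaw=None,vmax=0.03,jaw=0,n=None,s=None):
    """print rows in tool frame from present pose to world tgt, with yaw"""
    if s is None: s=r.get_state()
    p=np.array(s['tcp_pos']);y=s['eef_rot'][2]
    d=np.array(tgt)-p; dy=0 if yaw is None else (yaw-y+180)%360-180
    k=n or max(1,int(np.ceil(max(np.linalg.norm(d)/vmax,abs(dy)/6.5))))
    rows=[]
    for i in range(k):
        a=np.radians(y+dy*i/k); X=np.array([np.cos(a),np.sin(a),0]);Z=np.array([-np.sin(a),np.cos(a),0])
        w=d/k; rows.append([jaw,round(float(w@X),4),round(float(-w[2]),4),round(float(w@Z),4),round(-dy/k,2)])
    print(k,'rows');
    for i in range(0,k,12): print(json.dumps(rows[i:i+12]).replace(' ',''))
E
python3 - <<'E'
from h import *
np.set_printoptions(precision=4,suppress=True)
t=load('top0');s=load('scene0')
print('rim',onz(t,204.3,182.5,.076),onz(s,335,262.75,.076),tri((t,204.3,182.5),(s,335,262.75)))
print('bot',onz(t,207.5,187.5,.003),onz(s,332.2,278.4,.003))
print('collar',onz(t,209.2,237.5,.025))
print('timer top',onz(t,437.8,227.5,.064),[onz(t,411+a/8,209+b/8,.064) for a,b in((185,72),(265,87),(248,225),(160,207))])
print('bottle top',onz(t,258,162,.25), 'lampbase',onz(t,384,183.5,.096), 'lamphead', onz(t,391,153,.25))
E
```

```text
rim [0.5756 0.3686 0.076 ] [0.5759 0.3744 0.076 ] (array([0.5753, 0.3715, 0.0738]), [np.float64(0.002641537285671941), np.float64(0.0026415372856719473)])
bot [0.5772 0.3692 0.003 ] [0.5766 0.375  0.003 ]
collar [0.4072 0.3595 0.025 ]
timer top [ 0.4168 -0.3606  0.064 ] [array([ 0.4471, -0.3516,  0.064 ]), array([ 0.4405, -0.3824,  0.064 ]), array([ 0.3862, -0.3711,  0.064 ]), array([ 0.394 , -0.3375,  0.064 ])]
bottle top [0.5868 0.1905 0.25  ] lampbase [ 0.5542 -0.1946  0.096 ] lamphead [ 0.6045 -0.1865  0.25  ]
```

Run:
```python
from h import *
plan([.45,.33,.33],-150,.035)
```

```text
13 rows
[[0,0.0179,-0.0089,0.0262,3.38],[0,0.0163,-0.0089,0.0272,3.38],[0,0.0147,-0.0089,0.0281,3.38],[0,0.013,-0.0089,0.029,3.38],[0,0.0113,-0.0089,0.0297,3.38],[0,0.0095,-0.0089,0.0303,3.38],[0,0.0077,-0.0089,0.0308,3.38],[0,0.0059,-0.0089,0.0312,3.38],[0,0.004,-0.0089,0.0315,3.38],[0,0.0022,-0.0089,0.0317,3.38],[0,0.0003,-0.0089,0.0318,3.38],[0,-0.0016,-0.0089,0.0317,3.38]]
[[0,-0.0034,-0.0089,0.0316,3.38]]
```

>>> {"op": "jog_arm", "data": {
  "steps": [
    [0,0.018,-0.009,0.026,3.4],
    [0,0.016,-0.009,0.027,3.4],
    [0,0.015,-0.009,0.028,3.4],
    [0,0.013,-0.009,0.029,3.4],
    [0,0.011,-0.009,0.03,3.4],
    [0,0.009,-0.009,0.03,3.4],
    [0,0.008,-0.009,0.031,3.4],
    [0,0.006,-0.009,0.031,3.4],
    [0,0.004,-0.009,0.0315,3.4],
    [0,0.002,-0.009,0.032,3.4],
    [0,0,-0.009,0.032,3.4],
    [0,-0.001,-0.009,0.032,3.4]
  ]
}}

```text
time_s: 1.15
tcp_pos: [0.43, 0.3528, 0.3233]
eef_rot: [-90.0, -0.0, -147.0]
contact_force: [0.2, -0.7, 0.6]
gripper_width: 0.0878
```

>>> {"op": "jog_arm", "data": {
  "steps": [
    [0,0,-0.009,0.02,3.4],
    [0,0,0,0,0],
    [0,0,0,0,0]
  ]
}}

```text
time_s: 1.4
tcp_pos: [0.4409, 0.3366, 0.3324]
eef_rot: [-90.0, 0.0, -150.4]
contact_force: [0.4, 0.0, -0.5]
gripper_width: 0.0878
```

Run:
```python
from h import *
s=r.get_state();print(s['tcp_pos'],s['eef_rot'],s['joints'],s['qd'])
c=snap('wrist','w1');print(c['o'])
```

```text
[0.44094624 0.33663429 0.33239966] [-9.00338729e+01  4.89577122e-02 -1.50398472e+02] [ 5.75809817e+01  5.98071637e+00 -3.33710123e+00 -7.03897327e-03
 -8.06230555e+01 -2.79782964e+01] [ 1.7770141   0.80991616 -0.81154922 -0.41815059  0.4194221   0.39095718]
[0.48202098 0.2659877  0.50042939]
```

View pics/w1.png

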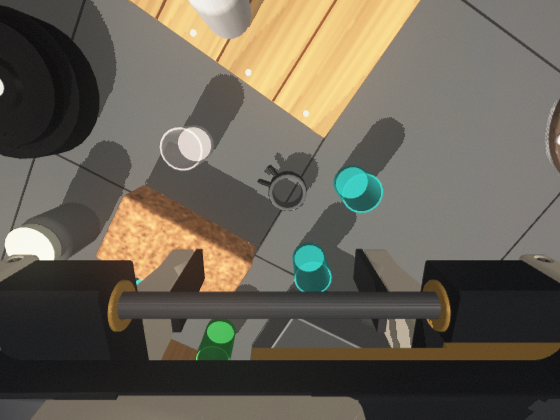

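```bash
python3 - <<'E'
from h import *
np.set_printoptions(precision=4,suppress=True)
w=load('w1');t=load('top0');s=load('scene0')
im=w['im']
def cr(x,y,w=80,h=60): return cv2.resize(im[y:y+h,x:x+w],(400,300),interpolation=0)
cv2.imwrite('pics/c4.png',np.hstack([cr(150,115),cr(245,155)]))
print(onz(w,183,148,.076),tri((w,183,148),(t,204.3,182.5)),tri((w,183,148),(t,204.3,182.5),(s,335,262.75)))
E
python3 - <<'E'
import sys;sys.path.insert(0,'.')
E
```

```text
[0.5754 0.3707 0.076 ] (array([0.5708, 0.3657, 0.0956]), [np.float64(0.00025969809043638824), np.float64(0.00025969809043656356)]) (array([0.5755, 0.3714, 0.0739]), [np.float64(0.00035903416733009785), np.float64(0.0025027949244673603), np.float64(0.002787426652366338)])
```

View pics/c4.png

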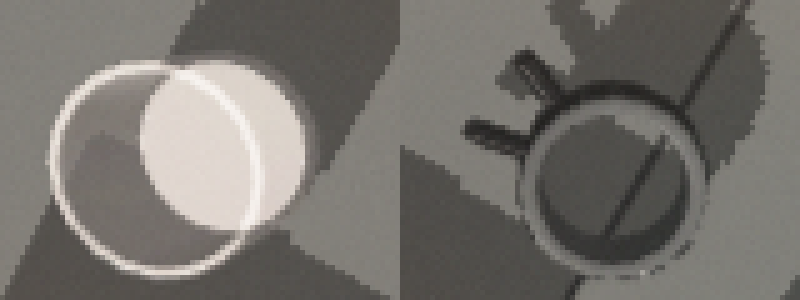

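Run:
```python
from h import *
plan([.52,.0,.34],-180,.035)
```

```text
10 rows
[[0,0.0098,-0.0008,0.0332,2.97],[0,0.008,-0.0008,0.0337,2.97],[0,0.0063,-0.0008,0.0341,2.97],[0,0.0045,-0.0008,0.0343,2.97],[0,0.0027,-0.0008,0.0345,2.97],[0,0.0009,-0.0008,0.0346,2.97],[0,-0.0009,-0.0008,0.0346,2.97],[0,-0.0027,-0.0008,0.0345,2.97],[0,-0.0044,-0.0008,0.0344,2.97],[0,-0.0062,-0.0008,0.0341,2.97]]
```

>>> {"op": "jog_arm", "data": {
  "steps": [
    [0,0.01,-0.001,0.033,3],
    [0,0.008,-0.001,0.034,3],
    [0,0.006,-0.001,0.034,3],
    [0,0.004,-0.001,0.034,3],
    [0,0.003,-0.001,0.034,3],
    [0,0.001,-0.001,0.034,3],
    [0,-0.001,-0.001,0.034,3],
    [0,-0.003,-0.001,0.034,3],
    [0,-0.004,-0.001,0.03,3],
    [0,-0.006,-0.001,0.02,2],
    [0,0,0,0,0],
    [0,0,0,0,0]
  ]
}}

```text
time_s: 2.45
tcp_pos: [0.5176, 0.0212, 0.3411]
eef_rot: [-90.0, -0.1, -179.3]
contact_force: [-0.4, -0.1, -0.5]
gripper_width: 0.088
```

Run:
```python
from h import *
s=r.get_state();print(s['tcp_pos'],s['eef_rot'],s['qd'])
c=snap('wrist','w2');print(c['o'])
```

```text
[0.51756148 0.02119706 0.34113955] [-8.99897235e+01 -7.53665444e-02 -1.79304979e+02] [ 1.71862984 -0.41271548 -0.11092192 -0.17304802  0.02594859 -0.33809575]
[ 0.51891995 -0.06009089  0.50923306]
```

View pics/w2.png

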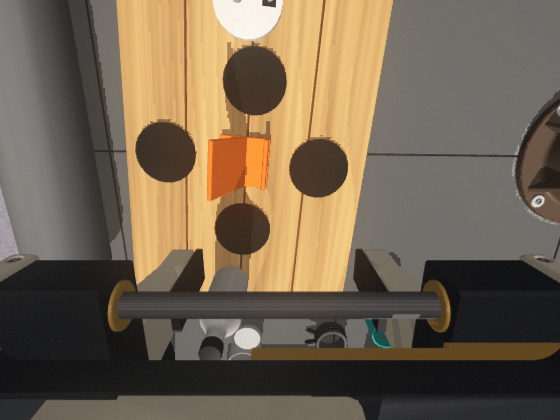

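```bash
cat > co.py <<'E'
from h import *
np.set_printoptions(precision=4,suppress=True)
w=load('w2');t=load('top0');s=load('scene0')
g=w['im'].max(2)
T={'lamp':(354.4,186.3),'back':(322.9,148.8),'left':(288,181.2),'front':(319.1,215.3)}
S={'lamp':(196.2,192.4),'back':(196.6,230.7),'left':(250.2,222.2),'front':(244.8,187.5)}
for n,(u,v) in {'lamp':(254,80),'back':(166,152),'front':(318,168),'left':(242,229)}.items():
    m=np.zeros(g.shape,np.uint8); b=38; m[v-b:v+b,u-b:u+b]=g[v-b:v+b,u-b:u+b]<60
    m=cv2.morphologyEx(m,cv2.MORPH_OPEN,np.ones((5,5)))
    k,l,st,ce=cv2.connectedComponentsWithStats(m); i=l[v,u]
    cs,_=cv2.findContours((l==i).astype(np.uint8),cv2.RETR_EXTERNAL,cv2.CHAIN_APPROX_NONE)
    c=cs[0]; 
    # contour on plane -> circle fit
    P=np.array([onz(w,*q[0],.084)[:2] for q in c]); A=np.c_[2*P,np.ones(len(P))]; x=np.linalg.lstsq(A,(P**2).sum(1),rcond=None)[0]
    e=cv2.fitEllipse(c)
    print(n,e[0],e[1],'circ',x[:2],'R',np.sqrt(x[2]+x[0]**2+x[1]**2),'top',onz(t,*T[n],.084)[:2],'tri',*tri((w,*e[0]),(t,*T[n])),tri((w,*e[0]),(t,*T[n]),(s,*S[n]))[0])
E
python3 co.py
```

```text
lamp (279.5, 209.5) (487.539794921875, 674.52783203125) circ [0.5135 0.1988] R 0.4503427932948627 top [ 0.5503 -0.1038] tri [ 0.4952 -0.0416  0.4081] [np.float64(0.026245078333335253), np.float64(0.02624507833333512)] [ 0.5493 -0.0347  0.1747]
back (279.5, 209.5) (487.539794921875, 674.52783203125) circ [0.5135 0.1988] R 0.4503427932948627 top [ 0.6755 -0.0099] tri [ 0.5445 -0.0013  0.3978] [np.float64(0.03485308055346442), np.float64(0.034853080553464366)] [0.6195 0.0181 0.1228]
front (279.5, 209.5) (487.539794921875, 674.52783203125) circ [0.5135 0.1988] R 0.4503427932948627 top [0.4604 0.0104] tri [0.482  0.0326 0.1578] [np.float64(0.038414662933865584), np.float64(0.038414662933865446)] [0.4872 0.0363 0.1208]
left (279.5, 209.5) (487.539794921875, 674.52783203125) circ [0.5135 0.1988] R 0.4503427932948627 top [0.5717 0.104 ] tri [0.5395 0.0859 0.1114] [np.float64(0.03073267517943985), np.float64(0.030732675179439735)] [0.5488 0.0929 0.0594]
```

```bash
python3 - <<'E'
from h import *
im=load('w2')['im'];print(im[80,250],im[152,166],im[168,318],im[229,242],im[30,200],im[190,215],im[120,165:200:4].max(1))
E
sed -i 's/<60/<75/' co.py; python3 co.py
```

```text
[43 55 68] [38 51 65] [41 53 69] [29 43 60] [122 190 232] [ 37  90 188] [148 137 220 203 223 147 227 233 228]
lamp (254.6840057373047, 83.30711364746094) (54.16443634033203, 64.7470703125) circ [ 0.5502 -0.0972] R 0.03667425383495657 top [ 0.5503 -0.1038] tri [ 0.5484 -0.0994  0.0959] [np.float64(0.002694839441401037), np.float64(0.002694839441400975)] [ 0.5519 -0.1026  0.0799]
back (164.3200225830078, 151.84202575683594) (53.61968231201172, 60.38801956176758) circ [ 0.6771 -0.007 ] R 0.03927191437522952 top [ 0.6755 -0.0099] tri [ 0.6732 -0.0092  0.0926] [np.float64(0.000529751530714427), np.float64(0.0005297515307147029)] [ 0.6768 -0.0084  0.0816]
front (326.76641845703125, 167.9038848876953) (37.500404357910156, 56.41609573364258) circ [0.4504 0.0126] R 0.03259112184712238 top [0.4604 0.0104] tri [0.4547 0.01   0.106 ] [np.float64(0.0026862702829128764), np.float64(0.002686270282912865)] [0.4562 0.0112 0.081 ]
left (240.35104370117188, 229.64212036132812) (45.94194412231445, 53.352779388427734) circ [0.5742 0.1076] R 0.038178822171739735 top [0.5717 0.104 ] tri [0.5723 0.1046 0.0876] [np.float64(0.0015818647590480767), np.float64(0.0015818647590482185)] [0.5734 0.1057 0.0824]
```

```bash
sed -i 's/<75/<105/' co.py; python3 co.py
```

```text
lamp (254.23724365234375, 80.27116394042969) (62.07392501831055, 68.21171569824219) circ [ 0.5508 -0.1003] R 0.04061408029180605 top [ 0.5503 -0.1038] tri [ 0.5503 -0.1025  0.0855] [np.float64(0.0011081466935134053), np.float64(0.0011081466935133118)] [ 0.5519 -0.1041  0.0789]
back (165.2157745361328, 151.54702758789062) (55.82832717895508, 62.02257537841797) circ [ 0.6757 -0.0074] R 0.04069729395056074 top [ 0.6755 -0.0099] tri [ 0.6736 -0.0093  0.0898] [np.float64(1.7850997711780994e-05), np.float64(1.7850997711868967e-05)] [ 0.6764 -0.0087  0.0809]
front (318.2893981933594, 167.54273986816406) (56.06488037109375, 58.33735275268555) circ [0.4616 0.0123] R 0.04054111052902401 top [0.4604 0.0104] tri [0.461  0.0108 0.0827] [np.float64(0.0006763590226229869), np.float64(0.0006763590226229328)] [0.4607 0.0115 0.0808]
left (241.82254028320312, 228.33335876464844) (50.656089782714844, 54.002471923828125) circ [0.572  0.1056] R 0.04077070880283286 top [0.5717 0.104 ] tri [0.5717 0.1041 0.0846] [np.float64(0.00022093207964482092), np.float64(0.00022093207964482596)] [0.5725 0.1049 0.0808]
```

Run:
```python
from h import *
plan([.42,-.33,.28],-193.5,.037)
```

```text
11 rows
[[0,0.0093,0.0056,0.0319,1.3],[0,0.0086,0.0056,0.0321,1.3],[0,0.0078,0.0056,0.0323,1.3],[0,0.0071,0.0056,0.0324,1.3],[0,0.0064,0.0056,0.0326,1.3],[0,0.0056,0.0056,0.0327,1.3],[0,0.0049,0.0056,0.0328,1.3],[0,0.0041,0.0056,0.0329,1.3],[0,0.0034,0.0056,0.033,1.3],[0,0.0026,0.0056,0.0331,1.3],[0,0.0019,0.0056,0.0331,1.3]]
```

Keep height until past the lamp, then lower.

>>> {"op": "jog_arm", "data": {
  "steps": [
    [0,0.009,0,0.032,1.3],
    [0,0.0085,0,0.032,1.3],
    [0,0.008,0,0.032,1.3],
    [0,0.007,0,0.032,1.3],
    [0,0.006,0,0.033,1.3],
    [0,0.006,0,0.033,1.3],
    [0,0.005,0,0.033,1.3],
    [0,0.004,0.01,0.033,1.3],
    [0,0.0035,0.02,0.033,1.3],
    [0,0.0025,0.02,0.033,1.3],
    [0,0.002,0.01,0.02,1.3],
    [0,0,0,0.01,0]
  ]
}}

```text
time_s: 3.5
tcp_pos: [0.419, -0.3275, 0.2788]
eef_rot: [-90.1, -0.3, 166.4]
contact_force: [0.1, 0.3, 0.8]
gripper_width: 0.0878
```

>>> {"op": "jog_arm", "data": {
  "steps": [
    [0,0,0,0,0],
    [0,0,0,0,0]
  ]
}}

```text
time_s: 3.67
tcp_pos: [0.4212, -0.327, 0.2824]
eef_rot: [-90.0, 0.0, 166.5]
contact_force: [-0.5, -0.2, 0.1]
gripper_width: 0.0876
```

Run:
```python
from h import *
s=r.get_state();print(s['tcp_pos'],s['eef_rot'],s['joints'],s['qd'])
c=snap('wrist','w3');print(c['o'])
```

```text
[ 0.4211693  -0.32696616  0.28237259] [-8.99940148e+01  1.99444882e-02  1.66485422e+02] [-1.67362948e+01  4.88728188e+00 -1.09109567e+01  5.04600307e-03
 -7.41815122e+01  3.22034083e+00] [ 1.00159746 -0.93009656  0.1322391  -0.0404047   0.08904596 -0.16670096]
[ 0.40183635 -0.40596277  0.45046001]
```

View pics/w3.png

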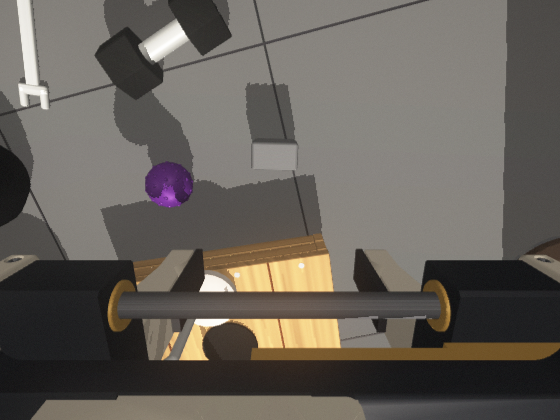

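Run:
```python
from h import *
np.set_printoptions(precision=4,suppress=True)
w=load('w3');t=load('top0');s=load('scene0')
im=w['im'];cv2.imwrite('pics/c5.png',cv2.resize(im[125:185,235:315],(800,600),interpolation=0))
h=cv2.cvtColor(im,cv2.COLOR_BGR2HSV);m=(h[:,:,0]>125)&(h[:,:,0]<160)&(h[:,:,1]>90)&(h[:,:,2]>35)
n,l,st,ce=cv2.connectedComponentsWithStats(m.astype(np.uint8));i=1+np.argmax(st[1:,4]);print(ce[i],st[i]);b=ce[i]
print('ball',onz(w,*b,.032),tri((w,*b),(t,428.3,180.9)),tri((w,*b),(t,428.3,180.9),(s,135.95,180.4)))
```

```text
[168.5556 184.2772] [ 145  161   48   47 1681]
ball [ 0.5759 -0.3504  0.032 ] (array([ 0.5739, -0.3512,  0.0373]), [np.float64(0.0002280830864829173), np.float64(0.00022808308648284356)]) (array([ 0.5752, -0.3512,  0.0329]), [np.float64(0.0007060191824293563), np.float64(0.001400228720072264), np.float64(0.0009242094310549848)])
```

View pics/c5.png

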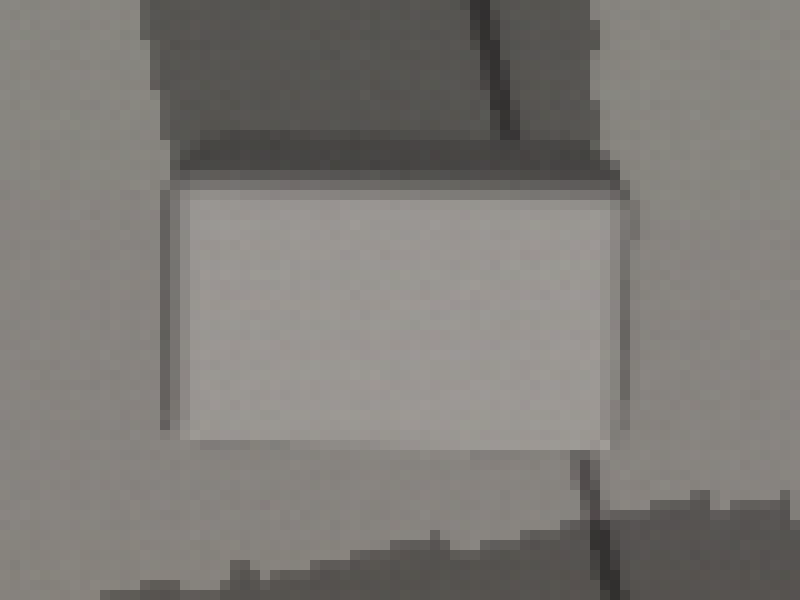

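Run:
```python
from h import *
np.set_printoptions(precision=4,suppress=True)
w=load('w3');t=load('top0')
P=[onz(w,235+a/10,125+b/10,.064) for a,b in((170,180),(625,183),(622,450),(172,442))]
print(np.array(P),np.mean(P,0),np.linalg.norm(P[0]-P[1]),np.linalg.norm(P[1]-P[2]))
d=P[0]-P[1]+P[3]-P[2];print(np.degrees(np.arctan2(d[1],d[0])))
print(tri((w,275,156.4),(t,437.8,227.5)))
```

```text
[[ 0.4427 -0.3803  0.064 ]
 [ 0.3873 -0.3666  0.064 ]
 [ 0.3949 -0.3337  0.064 ]
 [ 0.451  -0.3483  0.064 ]] [ 0.419  -0.3572  0.064 ] 0.05706581429080565 0.033709880547668006
-14.202109497068014
(array([ 0.4171, -0.3584,  0.07  ]), [np.float64(0.0012922012091589892), np.float64(0.0012922012091590117)])
```

Run:
```python
from h import *
plan([.4185,-.358,.16],165.9,.03)
```

```text
5 rows
[[0,-0.0009,0.0245,0.0062,0.12],[0,-0.0009,0.0245,0.0062,0.12],[0,-0.0009,0.0245,0.0062,0.12],[0,-0.0009,0.0245,0.0062,0.12],[0,-0.001,0.0245,0.0062,0.12]]
```

>>> {"op": "jog_arm", "data": {
  "steps": [
    [0,-0.001,0.024,0.006,0.15],
    [0,-0.001,0.025,0.006,0.15],
    [0,-0.001,0.025,0.006,0.15],
    [0,-0.001,0.025,0.006,0.15],
    [0,-0.001,0.025,0.007,0],
    [0,0,0.025,0,0],
    [0,0,0.025,0,0],
    [0,0,0.02,0,0],
    [0,0,0.02,0,0],
    [0,0,0.015,0,0],
    [0,0,0.008,0,0],
    [0,0,0,0,0]
  ]
}}

```text
time_s: 4.72
tcp_pos: [0.418, -0.3575, 0.044]
eef_rot: [-90.0, -0.1, 165.9]
contact_force: [-0.2, 1.0, 0.7]
gripper_width: 0.0875
```

Run:
```python
from h import *
s=r.get_state();print(s['tcp_pos'],s['eef_rot'],s['qd'])
c=snap('wrist','w4')
plan([.4185,-.358,.045],165.9,.03)
```

```text
[ 0.41802196 -0.35750971  0.04400135] [-9.00227072e+01 -1.04071734e-01  1.65922935e+02] [-0.41287168 -1.68209184  1.57936622  0.46781365 -1.97168524  0.13754897]
1 rows
[[0,0.0001,0.0001,-0.0001,0.02]]
```

View pics/w4.png

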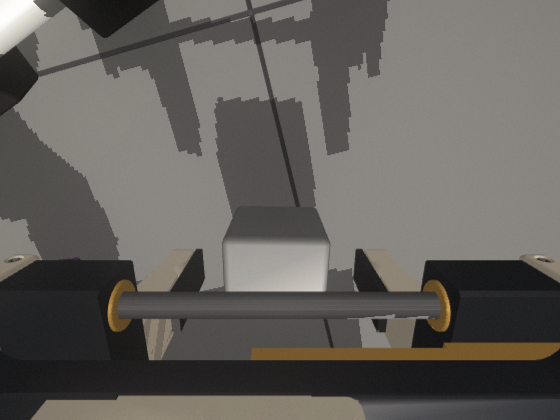

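>>> {"op": "jog_arm", "data": {
  "squeeze": 20,
  "steps": [
    [0.4,0,0,0,0],
    [0.6,0,0,0,0],
    [0.8,0,0,0,0],
    [1,0,0,0,0],
    [1,0,0,0,0],
    [1,0,0,0,0],
    [1,0,0,0,0]
  ]
}}

```text
time_s: 5.35
tcp_pos: [0.4182, -0.3591, 0.0456]
eef_rot: [-90.0, 0.1, 165.8]
contact_force: [0.0, 1.9, 6.7]
gripper_width: 0.0595
```

Run:
```python
from h import *
s=r.get_state();print(s['tcp_pos'],s['gripper_width'],s['contact_force'])
s=dict(s);s['tcp_pos']=[.418,-.358,.33]
plan([.551,-.102,.33],180,.03,1,s=s)
```

```text
[ 0.41823215 -0.35912092  0.04559424] 0.05950382553428159 [0.02912587 1.92551678 6.6999934 ]
10 rows
[[1,-0.0066,-0.0,-0.0281,-1.42],[1,-0.0073,-0.0,-0.0279,-1.42],[1,-0.008,-0.0,-0.0277,-1.42],[1,-0.0087,-0.0,-0.0275,-1.42],[1,-0.0094,-0.0,-0.0273,-1.42],[1,-0.01,-0.0,-0.027,-1.42],[1,-0.0107,-0.0,-0.0268,-1.42],[1,-0.0114,-0.0,-0.0265,-1.42],[1,-0.012,-0.0,-0.0262,-1.42],[1,-0.0127,-0.0,-0.0259,-1.42]]
```

>>> {"op": "jog_arm", "data": {
  "steps": [
    [1,0,-0.01,0,0],
    [1,0,-0.02,0,0],
    [1,0,-0.025,0,0],
    [1,0,-0.03,0,0],
    [1,0,-0.03,0,0],
    [1,0,-0.03,0,0],
    [1,0,-0.03,0,0],
    [1,0,-0.03,0,0],
    [1,0,-0.03,0,0],
    [1,0,-0.025,0,0],
    [1,0,-0.015,0,0],
    [1,0,-0.01,0,0]
  ]
}}

```text
time_s: 6.35
tcp_pos: [0.4177, -0.359, 0.3325]
eef_rot: [-90.0, 0.1, 165.8]
contact_force: [0.2, 0.1, -1.9]
gripper_width: 0.0598
```

>>> {"op": "jog_arm", "data": {
  "steps": [
    [1,-0.004,0,-0.014,-1.4],
    [1,-0.007,0,-0.028,-1.4],
    [1,-0.008,0,-0.028,-1.4],
    [1,-0.009,0,-0.028,-1.4],
    [1,-0.0095,0,-0.027,-1.4],
    [1,-0.01,0,-0.027,-1.4],
    [1,-0.011,0,-0.027,-1.4],
    [1,-0.0115,0,-0.027,-1.4],
    [1,-0.012,0,-0.026,-1.4],
    [1,-0.009,0,-0.02,-1.4],
    [1,-0.005,0,-0.01,0],
    [1,0,0,0,0]
  ]
}}

```text
time_s: 7.35
tcp_pos: [0.5474, -0.1091, 0.3289]
eef_rot: [-90.0, -0.1, 179.9]
contact_force: [-0.0, -0.2, -3.1]
gripper_width: 0.0597
```

Run:
```python
from h import *
s=r.get_state();print(s['tcp_pos'],s['eef_rot'],s['gripper_width'],s['contact_force'])
plan([.551,-.102,.33],180,.03,1)
c=snap('wrist','w5')
```

```text
[ 0.54738762 -0.10906607  0.32889515] [-9.00173662e+01 -1.19604986e-01  1.79909820e+02] 0.05968098015123829 [-0.01275741 -0.18527569 -3.13264196]
1 rows
[[1,-0.0036,-0.0011,-0.0071,-0.09]]
```

View pics/w5.png

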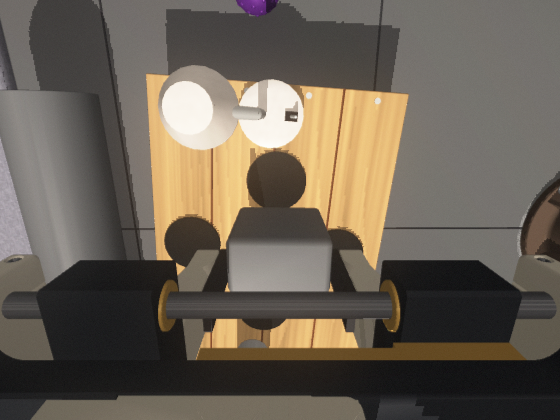

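```bash
cat >> h.py <<'E'
def coaster(w,u,v,thr=105,b=40,z=.084):
    g=w['im'].max(2); m=np.zeros(g.shape,np.uint8); y0,x0=max(v-b,0),max(u-b,0); m[y0:v+b,x0:u+b]=g[y0:v+b,x0:u+b]<thr
    m=cv2.morphologyEx(m,cv2.MORPH_OPEN,np.ones((5,5))); k,l,st,ce=cv2.connectedComponentsWithStats(m)
    cs,_=cv2.findContours((l==l[v,u]).astype(np.uint8),cv2.RETR_EXTERNAL,cv2.CHAIN_APPROX_NONE)
    P=np.array([onz(w,*q[0],z)[:2] for q in cs[0]]); keep=np.ones(len(P),bool)
    for _ in range(6):
        A=np.c_[2*P[keep],np.ones(keep.sum())]; x=np.linalg.lstsq(A,(P[keep]**2).sum(1),rcond=None)[0]; R=np.sqrt(x[2]+x[0]**2+x[1]**2)
        e=abs(np.linalg.norm(P-x[:2],axis=1)-R); keep=e<max(.0015,2*np.median(e))
    return x[:2],R,keep.mean()
E
python3 - <<'E'
from h import *
w=load('w5');print(coaster(w,277,180)); w=load('w2');print(coaster(w,254,80))
E
```

```text
(array([ 0.54978683, -0.08993153]), np.float64(0.047860754792589465), np.float64(0.7007042253521126))
(array([ 0.55075282, -0.10033502]), np.float64(0.04061408029180605), np.float64(1.0))
```

Run:
```python
from h import *
w=load('w5');g=w['im'].max(2)
m=(g<105)
for v in range(165,200,5):
    r_=np.where(m[v,225:330])[0]+225; print(v,r_.min(),r_.max(),(r_.min()+r_.max())/2)
print(np.where(m[140:215,285])[0]+140, np.where(m[140:215,270])[0]+140)
for v in (180,181,182): print(onz(w,276.5,v,.084))
cv2.imwrite('pics/c6.png',cv2.resize(w['im'][140:220,220:330],(770,560),interpolation=0))
```

```text
165 251 300 275.5
170 249 303 276.0
175 248 305 276.5
180 247 305 276.0
185 248 305 276.5
190 249 303 276.0
195 251 301 276.0
[153 154 155 156 157 158 159 160 161 162 163 164 165 166 167 168 169 170
 171 172 173 174 175 176 177 178 179 180 181 182 183 184 185 186 187 188
 189 190 191 192 193 194 195 196 197 198 199 200 201 202 203 204 205 206
 207 208 209 210 211 212 213 214] [152 153 154 155 156 157 158 159 160 161 162 163 164 165 166 167 168 169
 170 171 172 173 174 175 176 177 178 179 180 181 182 183 184 185 186 187
 188 189 190 191 192 193 194 195 196 197 198 199 200 201 202 203 204 205
 206 207 208 209 210 211 212 213 214]
[ 0.55017156 -0.10300442  0.084     ]
[ 0.55017669 -0.10158853  0.084     ]
[ 0.55018184 -0.10016972  0.084     ]
```

View pics/c6.png

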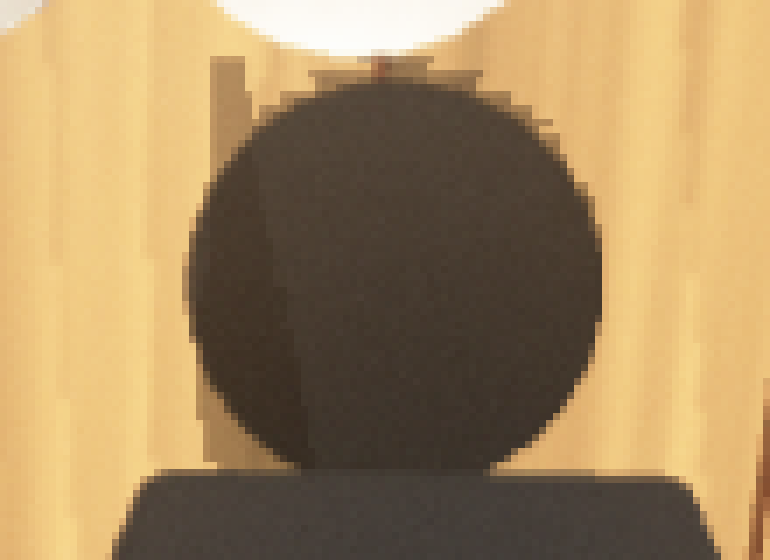

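>>> {"op": "jog_arm", "data": {
  "steps": [
    [1,-0.003,0,-0.006,0],
    [1,0,0.01,0,0],
    [1,0,0.02,0,0],
    [1,0,0.025,0,0],
    [1,0,0.025,0,0],
    [1,0,0.025,0,0],
    [1,0,0.025,0,0],
    [1,0,0.02,0,0],
    [1,0,0.015,0,0],
    [1,0,0.01,0,0],
    [1,0,0.005,0,0],
    [1,0,0,0,0]
  ]
}}

```text
time_s: 8.4
tcp_pos: [0.5493, -0.1054, 0.1489]
eef_rot: [-90.0, -0.1, 179.8]
contact_force: [-1.1, -0.9, -1.0]
gripper_width: 0.0598
```

Run:
```python
from h import *
s=r.get_state();print(s['tcp_pos'],s['eef_rot'],s['gripper_width'],s['contact_force'])
plan([.5505,-.103,.1305],180,.01,1)
c=snap('wrist','w6')
```

```text
[ 0.5493461  -0.10543463  0.14890639] [-8.99901643e+01 -1.01355228e-01  1.79764585e+02] 0.05981338101159556 [-1.07833494 -0.93351973 -0.98303048]
2 rows
[[1,-0.0006,0.0092,-0.0012,-0.12],[1,-0.0006,0.0092,-0.0012,-0.12]]
```

View pics/w6.png

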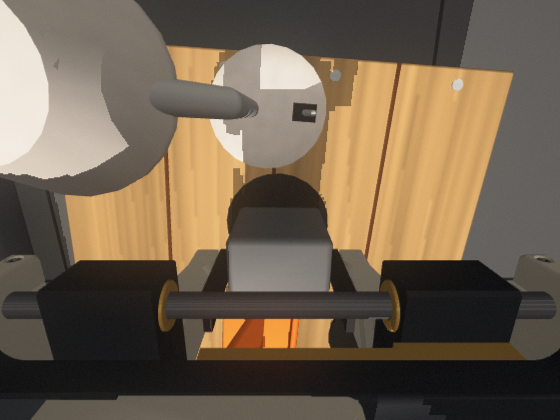

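>>> {"op": "jog_arm", "data": {
  "steps": [
    [1,-0.001,0.006,-0.0025,0],
    [1,0,0.006,0,0],
    [1,0,0.004,0,0],
    [1,0,0.002,0,0],
    [1,0,0,0,0],
    [1,0,0,0,0]
  ]
}}

```text
time_s: 8.95
tcp_pos: [0.5511, -0.1025, 0.132]
eef_rot: [-90.0, -0.0, 179.8]
contact_force: [0.2, -0.4, -1.2]
gripper_width: 0.0594
```

Run:
```python
from h import *
s=r.get_state();print(s['tcp_pos'],s['eef_rot'],s['gripper_width'],s['contact_force'])
c=snap('wrist','w7')
g=c['im'].max(2);m=g<105
for v in (188,192,196,200,205):
    q=np.where(m[v,220:340])[0]+220; print(v,q.min(),q.max()) if len(q) else 0
cv2.imwrite('pics/c7.png',cv2.resize(c['im'][150:250,200:350],(750,500),interpolation=0))
```

```text
[ 0.55113708 -0.10246279  0.13197162] [-8.99922618e+01 -5.90888815e-03  1.79819395e+02] 0.05944921742424807 [ 0.18591729 -0.44247238 -1.2048719 ]
188 242 317
192 238 321
196 235 324
200 232 326
205 230 329
```

View pics/c7.png

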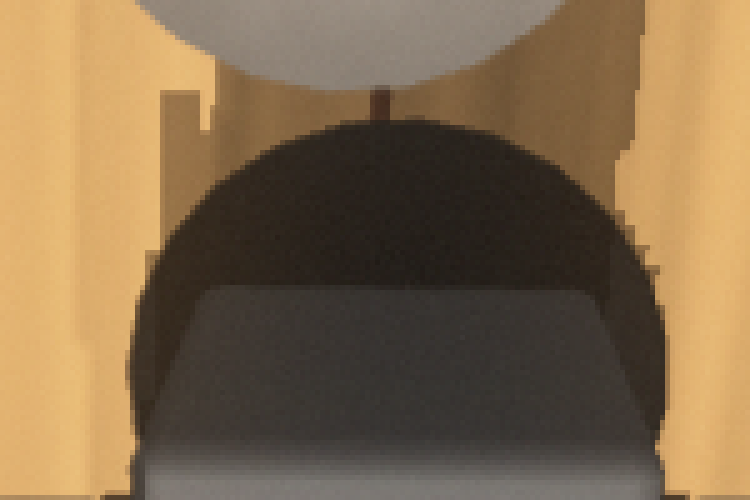

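Run:
```python
from h import *
c=load('w7');e=onz(c,279.4,174,.084);print(e,e[1]+.042);print(proj(c,[.551,-.1025+.0,.084]))
for q in ((200+205/5,150+287/5),(200+592/5,150+290/5)): print('timer lower/far', onz(c,*q,.084), onz(c,*q,.15))
print(onz(c,225.6,223,.084),onz(c,333.6,223,.084))
```

```text
[ 0.550674   -0.14252393  0.084     ] -0.10052393145397567
[279.09252066 225.86505258]
timer lower/far [ 0.57948344 -0.11733561  0.084     ] [ 0.57078907 -0.13762822  0.15      ]
timer lower/far [ 0.52151605 -0.11669512  0.084     ] [ 0.53052889 -0.13718339  0.15      ]
[ 0.5917176 -0.1049459  0.084    ] [ 0.50950367 -0.10470631  0.084     ]
```

>>> {"op": "jog_arm", "data": {
  "steps": [
    [1,0,0.001,0.001,0],
    [1,0,0.001,0,0],
    [1,0,0,0,0],
    [0.25,0,0,0,0],
    [0.2,0,0,0,0],
    [0.1,0,0,0,0],
    [0,0,0,0,0],
    [0,0,0,0,0]
  ]
}}

```text
time_s: 9.67
tcp_pos: [0.5512, -0.1034, 0.1301]
eef_rot: [-90.0, 0.0, 179.8]
contact_force: [0.9, 0.3, 0.3]
gripper_width: 0.0845
```

>>> {"op": "jog_arm", "data": {
  "steps": [
    [0,0,-0.005,0,0],
    [0,0,-0.015,0,0],
    [0,0,-0.025,0,0],
    [0,0,-0.03,0,0],
    [0,0,-0.03,0,0],
    [0,0,-0.03,0,0],
    [0,0,-0.03,0,0],
    [0,0,-0.025,0,0],
    [0,0,-0.015,0,0],
    [0,0,0,0,0],
    [0,0,0,0,0]
  ]
}}

```text
time_s: 10.58
tcp_pos: [0.5513, -0.1034, 0.3361]
eef_rot: [-90.0, 0.1, 179.8]
contact_force: [0.1, 0.1, -0.9]
gripper_width: 0.0876
```

Run:
```python
from h import *
s=r.get_state();print(s['tcp_pos'],s['eef_rot'],s['gripper_width'],s['contact_force'])
c=snap('wrist','w8');t=snap('top','top1')
cv2.imwrite('pics/c8.png',np.hstack([cv2.resize(c['im'][130:290,180:380],(400,320),interpolation=0),cv2.resize(t['im'][140:240,300:425],(400,320),interpolation=0)]))
plan([.45,.3,.34],-150,.037)
```

```text
[ 0.551334   -0.10336266  0.33607643] [-9.00247672e+01  1.23329637e-01  1.79813579e+02] 0.08755777854355475 [ 0.10829741  0.06915941 -0.93848099]
12 rows
[[0,0.0085,-0.0005,-0.0336,-2.52],[0,0.007,-0.0005,-0.0339,-2.52],[0,0.0055,-0.0005,-0.0342,-2.52],[0,0.004,-0.0005,-0.0344,-2.52],[0,0.0025,-0.0005,-0.0346,-2.52],[0,0.001,-0.0005,-0.0346,-2.52],[0,-0.0005,-0.0005,-0.0346,-2.52],[0,-0.0021,-0.0005,-0.0346,-2.52],[0,-0.0036,-0.0005,-0.0345,-2.52],[0,-0.0051,-0.0005,-0.0343,-2.52],[0,-0.0066,-0.0005,-0.034,-2.52],[0,-0.0081,-0.0005,-0.0337,-2.52]]
```

View pics/c8.png

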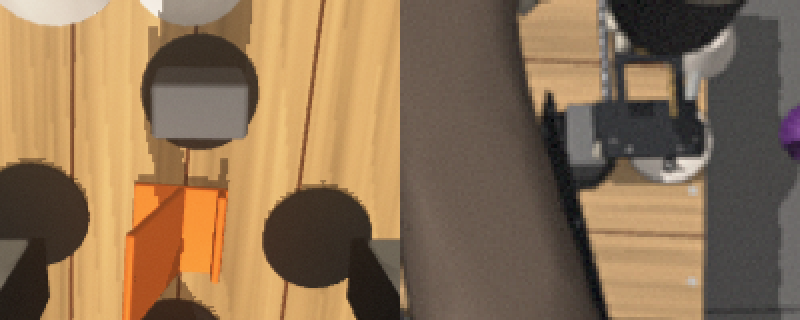

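Run:
```python
from h import *
t=load('top0');s=load('scene0');print(tri((t,258,161.5),(s,274,200.5)))
plan([.572,.34,.34],-180,.037)
```

```text
(array([0.59219021, 0.19356707, 0.23301209]), [np.float64(0.0026080241598877836), np.float64(0.002608024159887767)])
12 rows
[[0,-0.0017,-0.0005,-0.037,-0.02],[0,-0.0017,-0.0005,-0.037,-0.02],[0,-0.0017,-0.0005,-0.037,-0.02],[0,-0.0017,-0.0005,-0.037,-0.02],[0,-0.0017,-0.0005,-0.037,-0.02],[0,-0.0017,-0.0005,-0.0369,-0.02],[0,-0.0017,-0.0005,-0.0369,-0.02],[0,-0.0017,-0.0005,-0.0369,-0.02],[0,-0.0017,-0.0005,-0.0369,-0.02],[0,-0.0018,-0.0005,-0.0369,-0.02],[0,-0.0018,-0.0005,-0.0369,-0.02],[0,-0.0018,-0.0005,-0.0369,-0.02]]
```

>>> {"op": "jog_arm", "data": {
  "steps": [
    [0,-0.002,-0.001,-0.02,0],
    [0,-0.002,-0.001,-0.037,0],
    [0,-0.002,-0.001,-0.04,0],
    [0,-0.002,-0.001,-0.041,0],
    [0,-0.002,-0.001,-0.041,0],
    [0,-0.002,-0.001,-0.041,0],
    [0,-0.002,0,-0.041,0],
    [0,-0.002,0,-0.041,0],
    [0,-0.002,0,-0.041,0],
    [0,-0.002,0,-0.041,0],
    [0,-0.002,0,-0.041,0],
    [0,-0.002,0,-0.041,0]
  ]
}}

```text
time_s: 11.68
tcp_pos: [0.576, 0.3643, 0.3396]
eef_rot: [-89.9, -0.1, 179.8]
contact_force: [1.5, -0.5, 0.2]
gripper_width: 0.0872
```

>>> {"op": "jog_arm", "data": {
  "steps": [
    [0,0,0.01,-0.037,0],
    [0,0,0.02,-0.02,0],
    [0,0,0.02,-0.005,0],
    [0,0,0.01,0,0],
    [0,0,0,0,0],
    [0,0,0,0,0]
  ]
}}

```text
time_s: 12.18
tcp_pos: [0.5769, 0.4235, 0.2805]
eef_rot: [-89.9, -0.0, 179.8]
contact_force: [0.0, -1.0, 1.2]
gripper_width: 0.0875
```

Run:
```python
from h import *
s=r.get_state();print(s['tcp_pos'],s['eef_rot'],s['joints'])
c=snap('wrist','w9');t=snap('top','top2')
cv2.imwrite('pics/c9.png',cv2.resize(t['im'][130:240,300:400],(600,660),interpolation=0)[:600])
```

```text
[0.57690304 0.42346284 0.28050682] [-8.98939957e+01 -4.41349241e-02  1.79793854e+02] [ 5.18429116e+01  2.28919620e+01  1.25819219e+01  3.08771052e-02
 -7.98006921e+01 -5.20545132e+01]
```

View pics/w9.png

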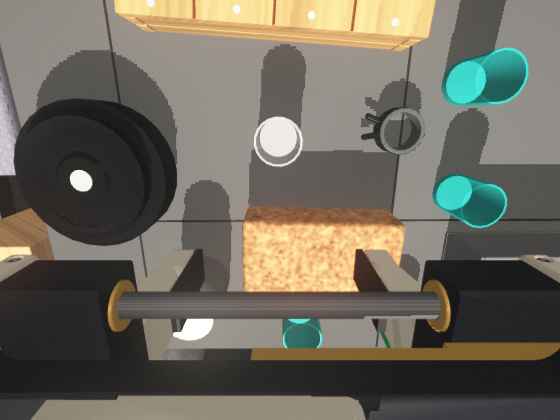

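View pics/c9.png

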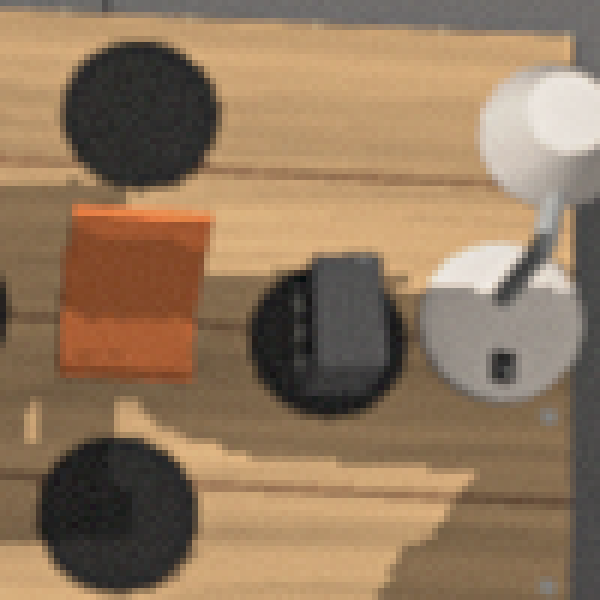

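Run:
```python
from h import *
t=load('top2');print(onz(t,358,181.7,.148),onz(t,300+328/6,130+338/6,.084),coaster(t,355,195-9+0,thr=60,b=15))
c=load('w9');cv2.imwrite('pics/c10.png',np.hstack([cv2.resize(c['im'][105:180,240:320],(480,450),interpolation=0),cv2.resize(c['im'][95:165,355:430],(320,300),interpolation=0,dst=None) if 0 else cv2.resize(c['im'][95:170,350:403],(318,450),interpolation=0)]))
```

```text
[ 0.54872803 -0.10539898  0.148     ] [ 0.55019649 -0.10465462  0.084     ] (array([0.67893575, 0.13046311]), np.float64(0.9450215747572328), np.float64(0.7862985685071575))
```

View pics/c10.png

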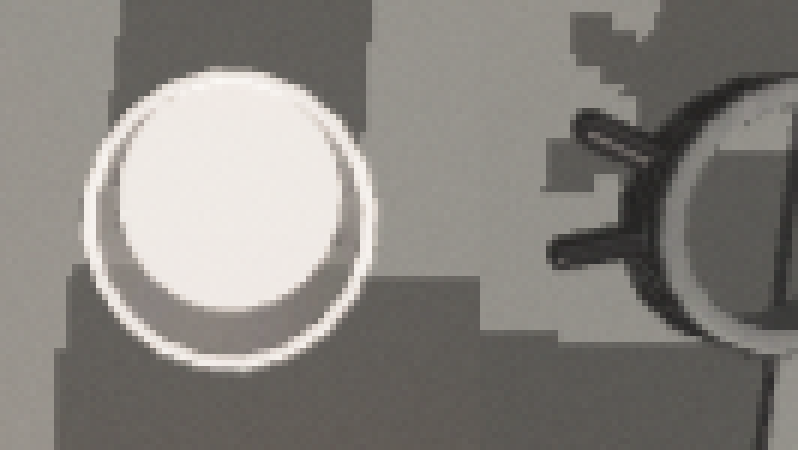

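Run:
```python
from h import *
c=load('w9');w=load('w1');t=load('top0')
print(onz(c,278.2,141.6,.076),tri((c,278.2,141.6),(w,181.3,148.6)),'block top edge',onz(c,247,208,.08),onz(c,400,213,.08))
plan([.576,.371,.2],-180,.037)
```

```text
[0.57738798 0.37340459 0.076     ] (array([0.57753422, 0.37343146, 0.0733875 ]), [np.float64(0.00023711019788697863), np.float64(0.0002371101978870653)]) block top edge [0.61757819 0.45593043 0.08      ] [0.42124617 0.46335671 0.08      ]
3 rows
[[0,0.0005,0.0276,0.0176,-0.08],[0,0.0005,0.0276,0.0176,-0.08],[0,0.0005,0.0276,0.0176,-0.08]]
```

>>> {"op": "jog_arm", "data": {
  "steps": [
    [0,0,0.01,0.01,0],
    [0,0,0.02,0.017,0],
    [0,0,0.025,0.015,0],
    [0,0,0.02,0.0085,0],
    [0,0,0.01,0,0],
    [0,0,0,0,0],
    [0,0,0,0,0]
  ]
}}

```text
time_s: 12.87
tcp_pos: [0.5775, 0.3742, 0.1975]
eef_rot: [-90.0, 0.1, 179.8]
contact_force: [-0.3, -0.3, 0.3]
gripper_width: 0.0875
```

Run:
```python
from h import *
s=r.get_state();print(s['tcp_pos'],s['eef_rot'])
c=snap('wrist','w10')
plan([.577,.373,.05],-180,.02)
```

```text
[0.57747671 0.3741778  0.1975146 ] [-9.00471337e+01  9.00381498e-02  1.79793854e+02]
8 rows
[[0,0.0001,0.0185,0.0002,-0.02],[0,0.0001,0.0185,0.0002,-0.02],[0,0.0001,0.0185,0.0002,-0.02],[0,0.0001,0.0185,0.0002,-0.02],[0,0.0001,0.0185,0.0002,-0.02],[0,0.0001,0.0185,0.0002,-0.02],[0,0.0001,0.0185,0.0002,-0.02],[0,0.0001,0.0185,0.0002,-0.02]]
```

View pics/w10.png

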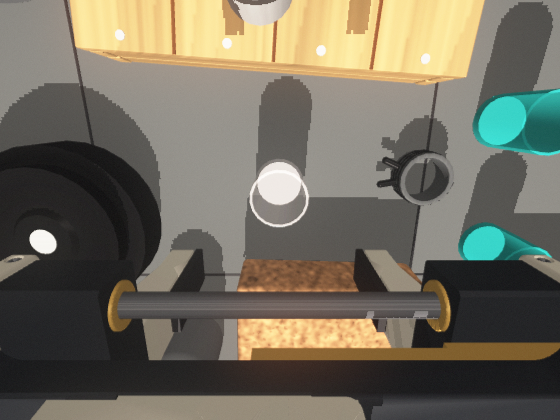

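>>> {"op": "jog_arm", "data": {
  "steps": [
    [0,0,0.015,0.001,0],
    [0,0,0.02,0,0],
    [0,0,0.022,0,0],
    [0,0,0.022,0,0],
    [0,0,0.022,0,0],
    [0,0,0.02,0,0],
    [0,0,0.015,0,0],
    [0,0,0.008,0,0],
    [0,0,0.003,0,0],
    [0,0,0,0,0]
  ]
}}

```text
time_s: 13.75
tcp_pos: [0.5771, 0.3737, 0.0495]
eef_rot: [-90.0, 0.0, 179.8]
contact_force: [-0.0, -0.0, 0.5]
gripper_width: 0.0876
```

>>> {"op": "jog_arm", "data": {
  "squeeze": 12,
  "steps": [
    [0.2,0,0,0,0],
    [0.4,0,0,0,0],
    [0.6,0,0,0,0],
    [0.8,0,0,0,0],
    [0.8,0,0,0,0],
    [0.8,0,0,0,0],
    [0.8,0,0,0,0]
  ]
}}

```text
time_s: 14.33
tcp_pos: [0.577, 0.3731, 0.0496]
eef_rot: [-90.0, 0.0, 179.8]
contact_force: [0.5, 0.5, 2.7]
gripper_width: 0.0593
```

Run:
```python
from h import *
s=r.get_state();print(s['tcp_pos'],s['eef_rot'],s['gripper_width'],s['contact_force'])
c=snap('wrist','w11')
s=dict(s);s['tcp_pos']=[.577,.373,.35]
plan([.676,-.0085,.35],-90,.03,.8,s=s)
```

```text
[0.57698181 0.37314465 0.04955023] [-9.00290260e+01  4.02051972e-02  1.79816583e+02] 0.05930396858038746 [0.51430143 0.50326742 2.69900032]
14 rows
[[0.8,-0.0072,-0.0,0.0272,-6.44],[0.8,-0.0041,-0.0,0.0279,-6.44],[0.8,-0.0009,-0.0,0.0281,-6.44],[0.8,0.0023,-0.0,0.0281,-6.44],[0.8,0.0054,-0.0,0.0276,-6.44],[0.8,0.0085,-0.0,0.0269,-6.44],[0.8,0.0114,-0.0,0.0257,-6.44],[0.8,0.0142,-0.0,0.0243,-6.44],[0.8,0.0169,-0.0,0.0225,-6.44],[0.8,0.0193,-0.0,0.0205,-6.44],[0.8,0.0215,-0.0,0.0182,-6.44],[0.8,0.0234,-0.0,0.0157,-6.44]]
[[0.8,0.025,-0.0,0.013,-6.44],[0.8,0.0263,-0.0,0.0101,-6.44]]
```

View pics/w11.png

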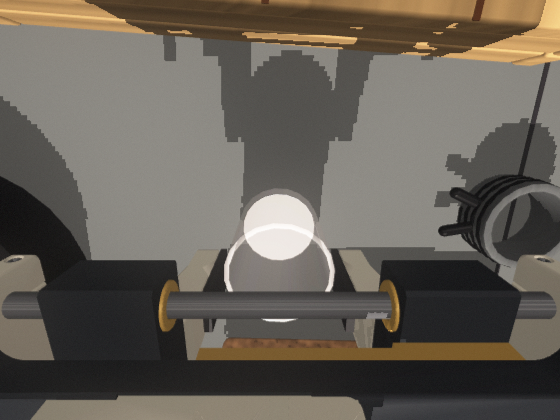

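>>> {"op": "jog_arm", "data": {
  "steps": [
    [0.8,0,-0.006,0,0],
    [0.8,0,-0.015,0,0],
    [0.8,0,-0.025,0,0],
    [0.8,0,-0.032,0,0],
    [0.8,0,-0.035,0,0],
    [0.8,0,-0.035,0,0],
    [0.8,0,-0.035,0,0],
    [0.8,0,-0.035,0,0],
    [0.8,0,-0.032,0,0],
    [0.8,0,-0.025,0,0],
    [0.8,0,-0.015,0,0],
    [0.8,0,-0.01,0,0]
  ]
}}

```text
time_s: 15.38
tcp_pos: [0.5768, 0.373, 0.3517]
eef_rot: [-90.1, 0.1, 179.8]
contact_force: [-0.1, -0.6, -0.6]
gripper_width: 0.0595
```

>>> {"op": "jog_arm", "data": {
  "steps": [
    [0.8,-0.003,0,0.013,-3],
    [0.8,-0.005,0,0.02,-6],
    [0.8,-0.003,0,0.027,-6],
    [0.8,0,0,0.028,-6],
    [0.8,0.003,0,0.028,-6],
    [0.8,0.006,0,0.028,-6],
    [0.8,0.009,0,0.027,-6],
    [0.8,0.012,0,0.025,-6],
    [0.8,0.014,0,0.024,-6],
    [0.8,0.017,0,0.022,-6],
    [0.8,0.019,0,0.02,-6],
    [0.8,0.021,0,0.018,-6]
  ]
}}

```text
time_s: 16.38
tcp_pos: [0.6533, 0.0683, 0.348]
eef_rot: [-90.1, -0.1, -110.9]
contact_force: [-0.1, -0.0, -0.7]
gripper_width: 0.0592
```

Run:
```python
from h import *
s=r.get_state();print(s['tcp_pos'],s['eef_rot'],s['gripper_width'],s['contact_force'])
plan([.655,-.0085,.345],-90,.025,.8)
```

```text
[0.65330952 0.06834499 0.34795965] [-9.01014314e+01 -5.37169011e-02 -1.10890190e+02] 0.059224297697661556 [-0.11335301 -0.01451452 -0.66592311]
4 rows
[[0.8,0.0178,0.0007,0.0072,-5.22],[0.8,0.0184,0.0007,0.0056,-5.22],[0.8,0.0188,0.0007,0.0039,-5.22],[0.8,0.0191,0.0007,0.0022,-5.22]]
```

>>> {"op": "jog_arm", "data": {
  "steps": [
    [0.8,0.018,0,0.006,-5],
    [0.8,0.018,0,0.004,-5],
    [0.8,0.019,0,0,-5],
    [0.8,0.015,0,0,-5],
    [0.8,0.004,0,0,-1],
    [0.8,0,0,0,0],
    [0.8,0,0,0,0]
  ]
}}

```text
time_s: 16.97
tcp_pos: [0.6461, -0.005, 0.3484]
eef_rot: [-90.1, 0.0, -90.3]
contact_force: [-0.2, -0.6, -0.4]
gripper_width: 0.0592
```

Run:
```python
from h import *
s=r.get_state();print(s['tcp_pos'],s['eef_rot'],s['joints'])
c=snap('wrist','w12')
plan([.676,-.0085,.345],-90,.025,.8)
```

```text
[ 0.64605167 -0.00504183  0.34837678] [-9.00583090e+01  7.09632248e-03 -9.03333914e+01] [ 1.68075106e+01  1.49952332e+01  9.82019275e+00 -2.40621642e-02
 -8.48785876e+01  7.28612608e+01]
2 rows
[[0.8,0.0018,0.0017,0.0149,-0.14],[0.8,0.0019,0.0017,0.0149,-0.14]]
```

View pics/w12.png

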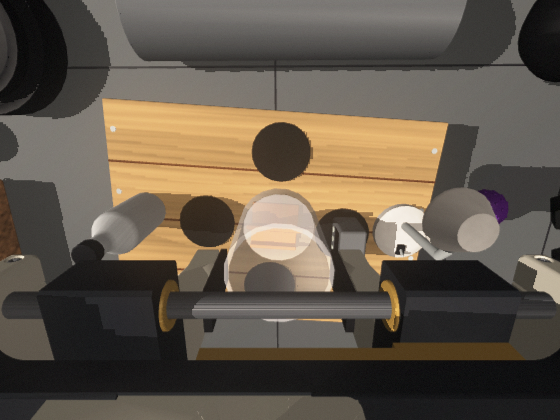

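Run:
```python
from h import *
for n,u,v in(('w12',282,152),): 
    c=load(n); print(coaster(c,u,v,thr=100,b=36), onz(c,282,152,.084))
# tumbler bottom centre in view w12 vs w11 (held): bottom disc
print(proj(load('w12'),[.646,-.005,.3]))
```

```text
(array([ 0.67747041, -0.00675642]), np.float64(0.04052823418771078), np.float64(1.0)) [ 0.67788106 -0.00838308  0.084     ]
[280.7307946  228.02061932]
```

>>> {"op": "jog_arm", "data": {
  "steps": [
    [0.8,0.001,0,0.01,0],
    [0.8,0.001,0,0.015,0],
    [0.8,0,0.01,0.0055,0],
    [0.8,0,0.02,0,0],
    [0.8,0,0.025,0,0],
    [0.8,0,0.028,0,0],
    [0.8,0,0.028,0,0],
    [0.8,0,0.028,0,0],
    [0.8,0,0.025,0,0],
    [0.8,0,0.02,0,0],
    [0.8,0,0.01,0,0],
    [0.8,0,0,0,0]
  ]
}}

```text
time_s: 18.02
tcp_pos: [0.6751, -0.007, 0.1513]
eef_rot: [-90.3, -0.0, -90.2]
contact_force: [-0.5, -0.6, -0.6]
gripper_width: 0.0591
```

Run:
```python
from h import *
s=r.get_state();print(s['tcp_pos'],s['eef_rot'],s['contact_force'])
c=snap('wrist','w13')
plan([.6765,-.0075,.1345],-90,.01,.8)
```

```text
[ 0.67509935 -0.00703621  0.15132417] [-9.03156595e+01 -4.94861808e-02 -9.02010538e+01] [-0.54479851 -0.56345757 -0.63525578]
2 rows
[[0.8,0.0002,0.0096,0.0001,-0.09],[0.8,0.0002,0.0096,0.0001,-0.09]]
```

View pics/w13.png

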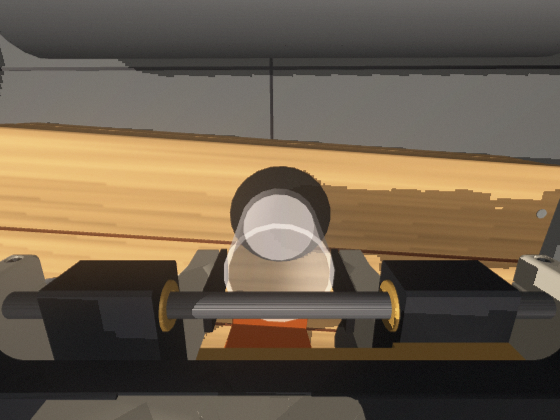

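>>> {"op": "jog_arm", "data": {
  "steps": [
    [0.8,0,0.006,0.001,0],
    [0.8,0,0.006,0,0],
    [0.8,0,0.003,0,0],
    [0.8,0,0.001,0,0],
    [0.8,0,0,0,0],
    [0.8,0,0,0,0]
  ]
}}

```text
time_s: 18.57
tcp_pos: [0.6779, -0.0073, 0.1394]
eef_rot: [-90.0, 0.0, -90.2]
contact_force: [0.1, 0.4, -0.5]
gripper_width: 0.0592
```

Run:
```python
from h import *
s=r.get_state();print(s['tcp_pos'],s['eef_rot'],s['contact_force'])
c=snap('wrist','w14')
cv2.imwrite('pics/c14.png',cv2.resize(c['im'][160:280,210:350],(700,600),interpolation=0))
```

```text
[ 0.67791707 -0.0073389   0.13937379] [-8.99667646e+01  2.20621010e-03 -9.01909309e+01] [ 0.0934208   0.38917743 -0.46697085]
```

View pics/c14.png

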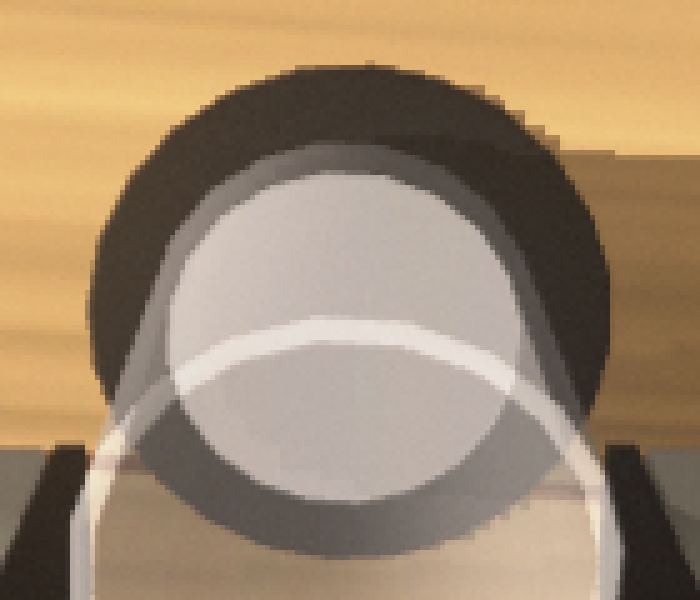

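Run:
```python
from h import *
c=load('w14')
print(onz(c,280,160+310/5,.084),onz(c,210+344.5/5,160+337/5,.0924))
print(onz(c,280,160+66/5,.084),onz(c,280,160+555/5,.084), onz(c,280,160+172/5,.0924),onz(c,280,160+502/5,.0924))
```

```text
[ 0.68032482 -0.00677829  0.084     ] [ 0.67899211 -0.0058998   0.0924    ]
[ 0.71907496 -0.00685024  0.084     ] [ 0.63712079 -0.00669807  0.084     ] [ 0.70491362 -0.00678533  0.0924    ] [ 0.65115661 -0.00668552  0.0924    ]
```

>>> {"op": "jog_arm", "data": {
  "steps": [
    [0.8,0.0005,0.0025,0,0],
    [0.8,0,0.002,0,0],
    [0.8,0,0.001,0,0],
    [0.8,0,0,0,0],
    [0.8,0,0,0,0]
  ]
}}

```text
time_s: 19.03
tcp_pos: [0.6779, -0.0078, 0.1336]
eef_rot: [-90.0, -0.0, -90.2]
contact_force: [-0.8, -0.6, 0.3]
gripper_width: 0.0596
```

>>> {"op": "jog_arm", "data": {
  "steps": [
    [0.28,0,0,0,0],
    [0.22,0,0,0,0],
    [0.15,0,0,0,0],
    [0,0,0,0,0],
    [0,0,0,0,0],
    [0,0,0,0,0]
  ]
}}

```text
time_s: 19.53
tcp_pos: [0.6777, -0.0078, 0.1335]
eef_rot: [-90.0, 0.0, -90.2]
contact_force: [0.5, -0.1, 0.1]
gripper_width: 0.086
```

>>> {"op": "jog_arm", "data": {
  "steps": [
    [0,0,-0.005,0,0],
    [0,0,-0.015,0,0],
    [0,0,-0.025,0,0],
    [0,0,-0.03,0,0],
    [0,0,-0.03,0,0],
    [0,0,-0.03,0,0],
    [0,0,-0.03,0,0],
    [0,0,-0.025,0,0],
    [0,0,-0.015,0,0],
    [0,0,0,0,0],
    [0,0,0,0,0]
  ]
}}

```text
time_s: 20.45
tcp_pos: [0.6779, -0.0077, 0.3398]
eef_rot: [-89.9, 0.0, -90.2]
contact_force: [-0.1, 0.0, -0.4]
gripper_width: 0.0879
```

Run:
```python
from h import *
s=r.get_state();print(s['tcp_pos'],s['eef_rot'],s['contact_force'],s['joints'])
c=snap('wrist','w15')
w=load('w9');w1=load('w1')
print('collar',onz(w,350+0,0,.032)[:2])
plan([.43,.33,.34],-180,.037)
```

```text
[ 0.67794737 -0.00773182  0.33982172] [-8.98702595e+01  4.21235793e-02 -9.01890144e+01] [-0.13668492  0.03033886 -0.39264942] [ 1.57767300e+01  1.81688892e+01  1.31041267e+01 -4.83177683e-03
 -8.47989150e+01  7.40346402e+01]
collar [0.49168599 0.21315697]
14 rows
[[0,-0.0241,-0.0001,-0.0178,6.41],[0,-0.0219,-0.0001,-0.0203,6.41],[0,-0.0195,-0.0001,-0.0227,6.41],[0,-0.0169,-0.0001,-0.0247,6.41],[0,-0.014,-0.0001,-0.0264,6.41],[0,-0.011,-0.0001,-0.0278,6.41],[0,-0.0078,-0.0001,-0.0289,6.41],[0,-0.0045,-0.0001,-0.0296,6.41],[0,-0.0012,-0.0001,-0.0299,6.41],[0,0.0022,-0.0001,-0.0298,6.41],[0,0.0055,-0.0001,-0.0294,6.41],[0,0.0087,-0.0001,-0.0286,6.41]]
[[0,0.0119,-0.0001,-0.0274,6.41],[0,0.0149,-0.0001,-0.0259,6.41]]
```

View pics/w15.png

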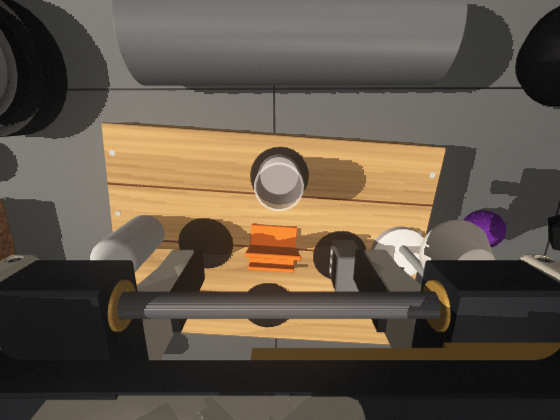

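Run:
```python
from h import *
np.set_printoptions(precision=3,suppress=True)
for n in ('w9','w10'):
    w=load(n)
    h=cv2.cvtColor(w['im'],cv2.COLOR_BGR2HSV); m=((h[:,:,0]>80)&(h[:,:,0]<98)&(h[:,:,1]>120)).astype(np.uint8)
    k,l,st,ce=cv2.connectedComponentsWithStats(m)
    print([ (ce[i],st[i]) for i in range(1,k) if st[i][4]>100])
w=load('w9');v=load('w10')
cv2.imwrite('pics/c15.png',np.hstack([cv2.resize(w['im'][95:165,355:435],(400,350),interpolation=0),cv2.resize(v['im'][140:220,375:465],(400,355),interpolation=0)[:350]]))
print('block',onz(w,247,208,.07),onz(w,400,213,.07),onz(v,245,262,.07))
t=load('top0')
print('cups rim', [onz(t,u,vv,.076) for u,vv in((177,267),(227,263))])
print('cups rim w9', [onz(w,u,vv,.076) for u,vv in((510,76),(487,206))])
```

```text
[(array([485.925,  78.229]), array([ 442,   48,   87,   58, 3869], dtype=int32)), (array([469.988, 199.47 ]), array([ 433,  173,   74,   55, 2897], dtype=int32)), (array([301.601, 333.381]), array([283, 319,  39,  29, 974], dtype=int32))]
[(array([520.555, 121.957]), array([ 473,   89,   87,   67, 4789], dtype=int32)), (array([494.228, 244.122]), array([ 458,  222,   94,   39, 2237], dtype=int32))]
block [0.619 0.459 0.07 ] [0.417 0.467 0.07 ] [0.615 0.446 0.07 ]
cups rim [array([0.311, 0.45 , 0.076]), array([0.32 , 0.297, 0.076])]
cups rim w9 [array([0.314, 0.302, 0.076]), array([0.308, 0.456, 0.076])]
```

View pics/c15.png

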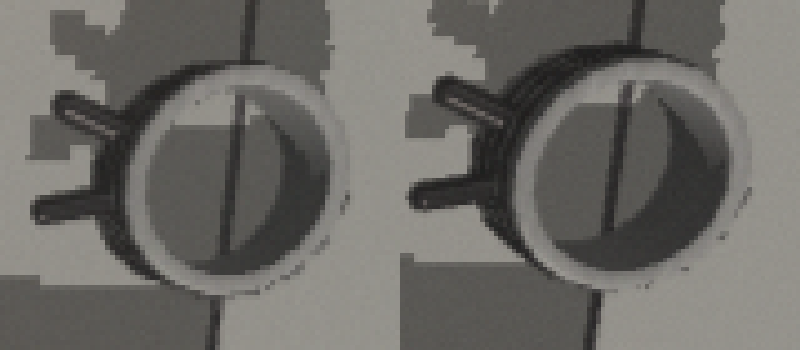

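Run:
```python
from h import *
np.set_printoptions(precision=4,suppress=True)
w=load('w9');v=load('w10');a=load('w1');t=load('top0')
print('collar',onz(w,402.5,130.9,.032),onz(v,427.1,179.1,.032),onz(a,288.3,192,.032),tri((w,402.5,130.9),(v,427.1,179.1),(a,288.3,192)))
c=onz(w,402.5,130.9,.032);tp=[onz(w,367.4,115.6,.018),onz(w,362.6,137.4,.018)];d=np.mean(tp,0)-c;print(tp,np.degrees(np.arctan2(d[1],d[0])))
tp=[onz(v,375+42/4.444,140+88/4.4375,.018),onz(v,375+15/4.444,140+200/4.4375,.018)];d=np.mean(tp,0)-c;print(tp,np.degrees(np.arctan2(d[1],d[0])))
print('block corner',tri((w,247,208),(v,245,262)))
im=np.hstack([w['im'][190:270,230:420],v['im'][190:290,230:430][:80,:190]]);cv2.imwrite('pics/c16.png',cv2.resize(im,(760,160)))
cv2.imwrite('pics/c17.png',cv2.resize(t['im'][160:250,120:220],(700,600)))
```

```text
collar [0.4113 0.3637 0.032 ] [0.4115 0.363  0.032 ] [0.4104 0.3618 0.032 ] (array([0.4095, 0.3635, 0.0276]), [np.float64(0.00036068606696638565), np.float64(0.00044098057443638154), np.float64(0.0007734716872461517)])
[array([0.4559, 0.344 , 0.018 ]), array([0.4601, 0.3729, 0.018 ])] -6.3192505323125845
[array([0.4567, 0.3434, 0.018 ]), array([0.4607, 0.3729, 0.018 ])] -6.64819944508683
block corner (array([0.6241, 0.4782, 0.0079]), [np.float64(0.0014227046063290045), np.float64(0.0014227046063289167)])
```

View pics/c17.png

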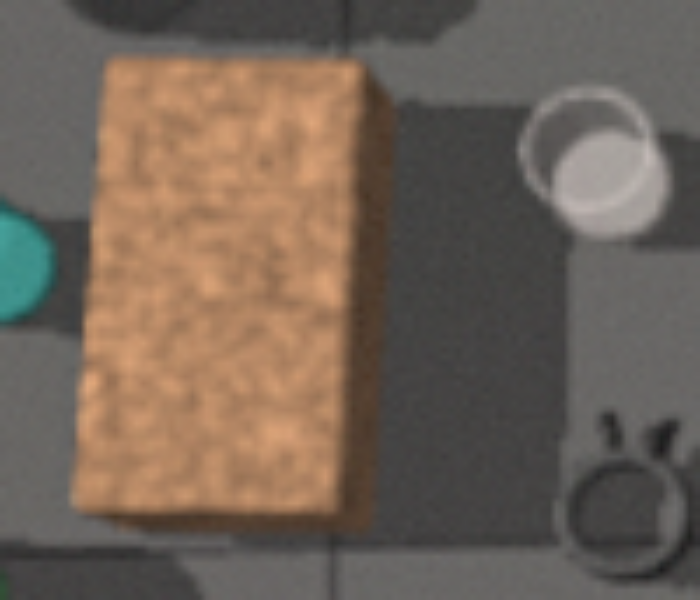

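Run:
```python
from h import *
print(onz(load('w9'),400,213,0))
plan([.395,.362,.29],-96,.04)
```

```text
[0.38748392 0.48958815 0.        ]
12 rows
[[0,-0.0307,0.004,-0.0236,0.48],[0,-0.0305,0.004,-0.0239,0.48],[0,-0.0303,0.004,-0.0242,0.48],[0,-0.0301,0.004,-0.0244,0.48],[0,-0.0299,0.004,-0.0247,0.48],[0,-0.0297,0.004,-0.0249,0.48],[0,-0.0295,0.004,-0.0252,0.48],[0,-0.0293,0.004,-0.0254,0.48],[0,-0.0291,0.004,-0.0257,0.48],[0,-0.0288,0.004,-0.0259,0.48],[0,-0.0286,0.004,-0.0262,0.48],[0,-0.0284,0.004,-0.0264,0.48]]
```

>>> {"op": "jog_arm", "data": {
  "steps": [
    [0,-0.02,0,-0.015,0.5],
    [0,-0.03,0,-0.024,0.5],
    [0,-0.03,0,-0.024,0.5],
    [0,-0.03,0,-0.024,0.5],
    [0,-0.03,0,-0.025,0.5],
    [0,-0.03,0,-0.025,0.5],
    [0,-0.03,0,-0.025,0.5],
    [0,-0.03,0,-0.025,0.5],
    [0,-0.03,0.01,-0.026,0.5],
    [0,-0.029,0.02,-0.026,0.5],
    [0,-0.029,0.02,-0.026,0.5],
    [0,-0.029,0.02,-0.026,0.3]
  ]
}}

```text
time_s: 21.5
tcp_pos: [0.4068, 0.3503, 0.2697]
eef_rot: [-90.0, -0.0, -96.0]
contact_force: [0.4, 1.1, -0.1]
gripper_width: 0.0875
```

>>> {"op": "jog_arm", "data": {
  "steps": [
    [0,-0.006,0.02,-0.01,0],
    [0,0,0.02,0,0],
    [0,0,0.01,0,0],
    [0,0,0,0,0],
    [0,0,0,0,0]
  ]
}}

```text
time_s: 21.92
tcp_pos: [0.3997, 0.3561, 0.2211]
eef_rot: [-90.0, -0.1, -96.0]
contact_force: [-0.1, 0.4, 0.5]
gripper_width: 0.0874
```

Run:
```python
from h import *
s=r.get_state();print(s['tcp_pos'],s['eef_rot'],s['joints'])
c=snap('wrist','w16')
plan([.411,.363,.2],-96,.03)
```

```text
[0.39969234 0.35606058 0.22107899] [-90.01385414  -0.096178   -96.00551424] [ 6.27095334e+01  7.18324009e+00 -1.63399882e+01  2.39812245e-02
 -6.65714200e+01  2.12753875e+01]
1 rows
[[0,-0.0076,0.022,0.0101,-0.02]]
```

View pics/w16.png

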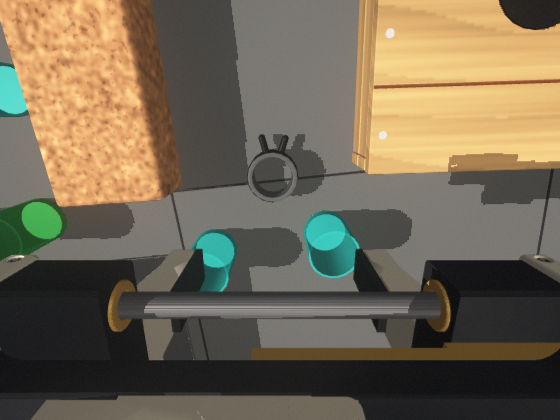

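Run:
```python
from h import *
w=load('w16');cv2.imwrite('pics/c18.png',cv2.resize(w['im'][125:210,230:315],(595,595),interpolation=0))
```

```text
(no output)
```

View pics/c18.png

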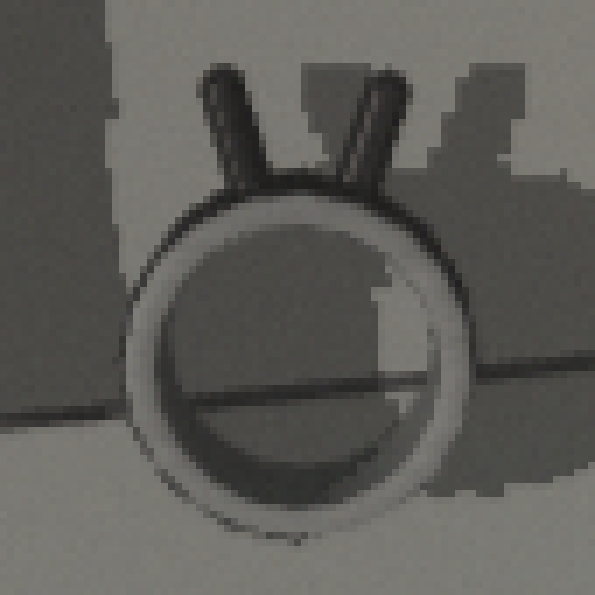

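Run:
```python
from h import *
w=load('w16');print(onz(w,272.7,177,.031),tri((w,272.7,177),(load('w10'),427.1,179.1)))
plan([.4115,.363,.024],-97,.03)
```

```text
[0.4114788  0.36330603 0.031     ] (array([0.41160688, 0.36312544, 0.03206256]), [np.float64(0.00016153909128901645), np.float64(0.00016153909128897227)])
7 rows
[[0,-0.0011,0.0283,0.0015,0.14],[0,-0.0011,0.0283,0.0015,0.14],[0,-0.0011,0.0283,0.0015,0.14],[0,-0.0011,0.0283,0.0015,0.14],[0,-0.0011,0.0283,0.0015,0.14],[0,-0.0011,0.0283,0.0015,0.14],[0,-0.0011,0.0283,0.0015,0.14]]
```

Height 0.032 confirmed across two views. Align first, then go down.

>>> {"op": "jog_arm", "data": {
  "steps": [
    [0,-0.004,0.01,0.005,0.5],
    [0,-0.004,0.015,0.0055,0.5],
    [0,0,0.025,0,0],
    [0,0,0.025,0,0],
    [0,0,0.025,0,0],
    [0,0,0.025,0,0],
    [0,0,0.025,0,0],
    [0,0,0.02,0,0],
    [0,0,0.015,0,0],
    [0,0,0.008,0,0],
    [0,0,0.003,0,0],
    [0,0,0,0,0]
  ]
}}

```text
time_s: 22.97
tcp_pos: [0.4113, 0.3635, 0.0252]
eef_rot: [-90.0, -0.0, -97.0]
contact_force: [-0.3, 0.4, 0.8]
gripper_width: 0.0879
```

Run:
```python
from h import *
s=r.get_state();print(s['tcp_pos'],s['eef_rot'],s['contact_force'])
c=snap('wrist','w17')
```

```text
[0.41125332 0.36345306 0.02516081] [-9.00000981e+01 -1.71330913e-02 -9.70252480e+01] [-0.29573008  0.35210949  0.80044984]
```

View pics/w17.png

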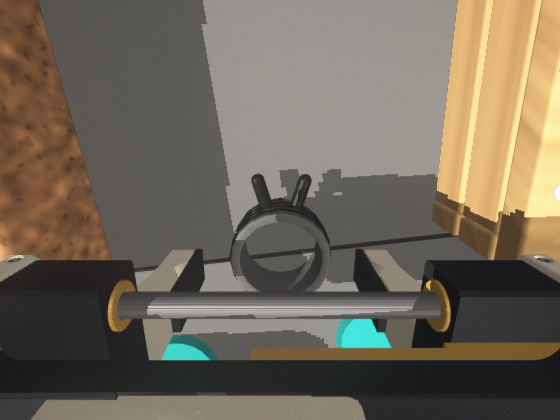

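>>> {"op": "jog_arm", "data": {
  "squeeze": 25,
  "steps": [
    [0.2,0,0.001,0,0],
    [0.4,0,0,0,0],
    [0.6,0,0,0,0],
    [0.8,0,0,0,0],
    [0.8,0,0,0,0],
    [0.8,0,0,0,0],
    [0.8,0,0,0,0]
  ]
}}

```text
time_s: 23.6
tcp_pos: [0.4108, 0.3635, 0.0245]
eef_rot: [-90.0, 0.0, -97.0]
contact_force: [-0.1, -0.5, -0.3]
gripper_width: 0.0463
```

Run:
```python
from h import *
s=r.get_state();print(s['tcp_pos'],s['eef_rot'],s['gripper_width'],s['contact_force'])
s=dict(s);s['tcp_pos']=[.4113,.3635,.33]
plan([.572,.13,.33],-180,.03,.8,s=s)
```

```text
[0.41076373 0.36354695 0.02447008] [-8.99964520e+01  8.96102724e-03 -9.69827195e+01] 0.0463457615662079 [-0.10119562 -0.45315391 -0.28287678]
13 rows
[[0.8,0.0163,-0.0,0.0145,6.39],[0.8,0.0146,-0.0,0.0162,6.39],[0.8,0.0127,-0.0,0.0177,6.39],[0.8,0.0107,-0.0,0.019,6.39],[0.8,0.0085,-0.0,0.0201,6.39],[0.8,0.0062,-0.0,0.0209,6.39],[0.8,0.0038,-0.0,0.0215,6.39],[0.8,0.0014,-0.0,0.0218,6.39],[0.8,-0.001,-0.0,0.0218,6.39],[0.8,-0.0034,-0.0,0.0215,6.39],[0.8,-0.0058,-0.0,0.021,6.39],[0.8,-0.0081,-0.0,0.0202,6.39]]
[[0.8,-0.0103,-0.0,0.0192,6.39]]
```

Run:
```python
from h import *
c=snap('wrist','w18');print(r.get_state()['gripper_width'])
```

```text
0.04282090328683882
```

View pics/w18.png

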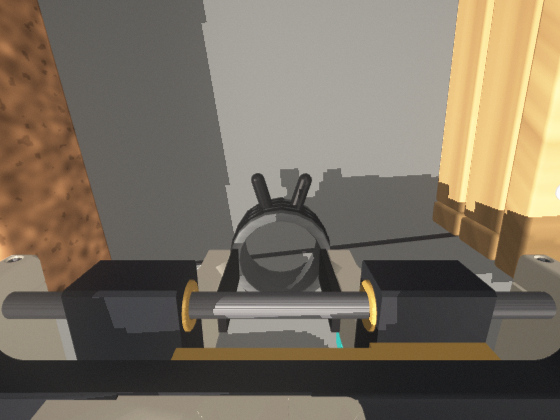

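Run:
```python
from h import *
c=load('w17');print(proj(c,[.4115,.363,.032]),proj(c,[.4115,.363,.016]),proj(c,[.4113,.3635,.0252]))
cv2.imwrite('pics/c19.png',np.hstack([cv2.resize(load(n)['im'][160:320,180:380],(400,320),interpolation=0) for n in('w17','w18')]))
print(onz(c,257.5,177,.02),onz(c,305.5,178,.02))
```

```text
[282.17245431 260.7372148 ] [281.8804194  249.22142449] [281.27230216 255.99537119]
[0.46074521 0.37142541 0.02      ] [0.45674226 0.3437716  0.02      ]
```

View pics/c19.png

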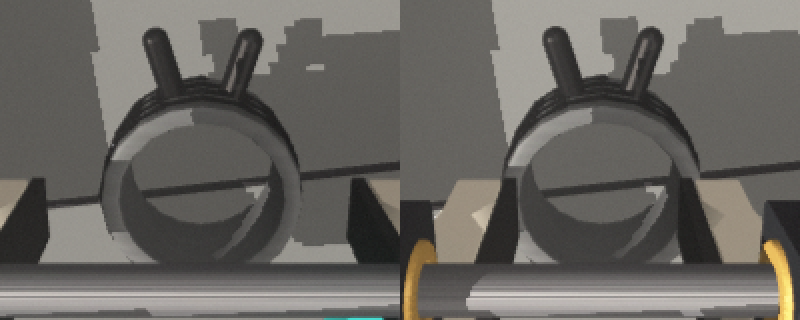

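>>> {"op": "jog_arm", "data": {
  "steps": [
    [0.8,0,0,0,0],
    [0.8,0,0,0,0]
  ]
}}

```text
time_s: 23.82
tcp_pos: [0.4108, 0.3635, 0.0243]
eef_rot: [-90.0, -0.0, -97.0]
contact_force: [-0.7, -1.2, 0.5]
gripper_width: 0.0292
```

Run:
```python
from h import *
s=r.get_state();print(s['gripper_width'],s['contact_force'],s['tcp_pos'])
c=snap('wrist','w19');cv2.imwrite('pics/c20.png',cv2.resize(c['im'][160:320,180:380],(800,600),interpolation=0))
t=snap('top','top3');s=snap('scene','s3');cv2.imwrite('pics/c21.png',np.hstack([cv2.resize(t['im'][200:270,170:250],(400,350)),cv2.resize(s['im'][200:270,310:390],(400,350))]))
```

```text
0.029206565099216663 [-0.71881619 -1.21228609  0.45101013] [0.41075736 0.36345055 0.02433084]
```

View pics/c20.png

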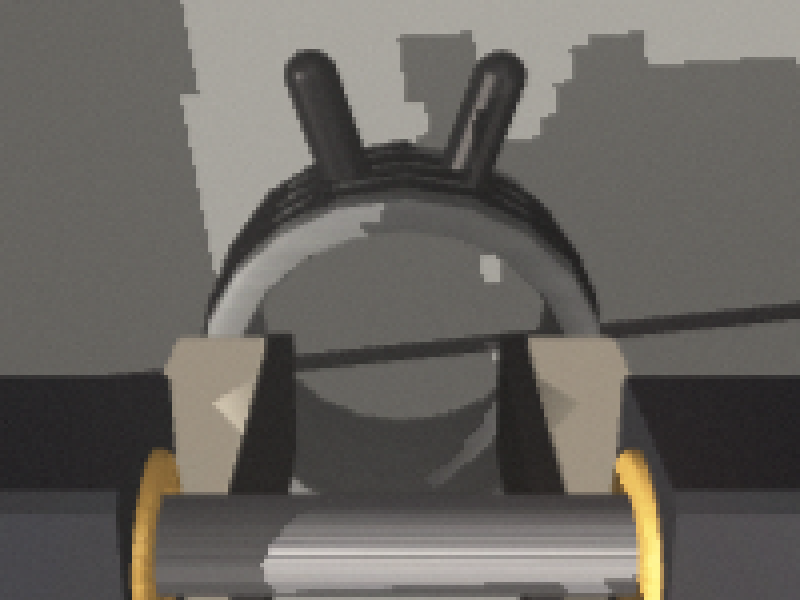

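View pics/c21.png

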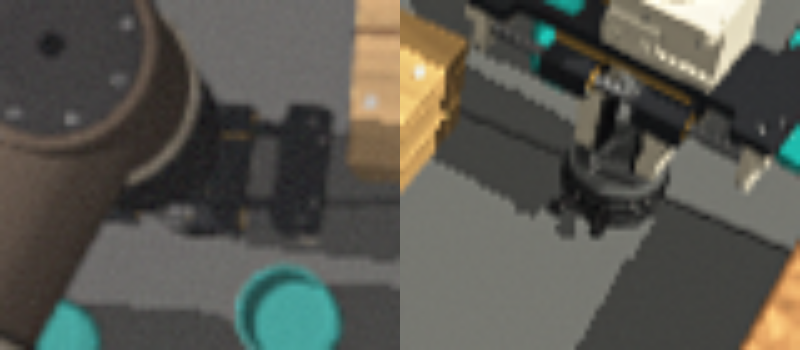

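Run:
```python
from h import *
c=load('w19')
tp=np.array([.41076,.36345,.02433]);a=np.radians(-97);X=np.array([np.cos(a),np.sin(a),0]);Z=np.array([-np.sin(a),np.cos(a),0]);Y=np.array([0,0,-1.])
for y in (-.02,0,.019):
  for z in (-.0095,.0095): print(y,z,[proj(c,tp+sx*.0146*X+y*Y+z*Z) for sx in(-1,1)])
s=load('s3');print(proj(s,tp+.019*Y),proj(s,tp), proj(s,[.4115,.363,.032]))
```

```text
-0.02 -0.0095 [array([255.57214314, 287.36844839]), array([307.67610564, 287.37146235])]
-0.02 0.0095 [array([254.76649991, 256.64643335]), array([308.7152578 , 256.65211025])]
0 -0.0095 [array([257.8932789 , 269.83776559]), array([304.72466255, 269.84174078])]
0 0.0095 [array([257.24535546, 241.7674175 ]), array([305.56174249, 241.7736105 ])]
0.019 -0.0095 [array([259.70138251, 256.18182552]), array([302.42553287, 256.18635193])]
0.019 0.0095 [array([259.16408792, 230.25046941]), array([303.12075901, 230.25688441])]
[351.87738006 236.38045326] [352.77231395 232.36165836] [352.90256916 230.81806045]
```

Run:
```python
from h import *
t=load('top0');print(onz(t,240,235,.08),onz(t,247,131,.08))
```

```text
[0.40489058 0.25653338 0.08      ] [0.74240618 0.23170292 0.08      ]
```

>>> {"op": "jog_arm", "data": {
  "steps": [
    [0.5,0,0,0,0],
    [0,0,0,0,0],
    [0,0,0,0,0],
    [0,0,0,0,0],
    [0,0,0,0,0],
    [0,0,0,0,0],
    [0,0,0,0,0],
    [0,0,0,0,0],
    [0,0,0,0,0]
  ]
}}

```text
time_s: 24.72
tcp_pos: [0.4108, 0.3635, 0.0243]
eef_rot: [-90.0, -0.0, -97.0]
contact_force: [1.1, 0.9, 0.2]
gripper_width: 0.0736
```

>>> {"op": "jog_arm", "data": {
  "steps": [
    [0,0,0,0,0],
    [0,0,0,0,0],
    [0,0,0,0,0],
    [0,0,0.005,0,0],
    [0,0,0.005,0,0],
    [0,0,0.002,0,0],
    [0,0,0,0,0]
  ]
}}

```text
time_s: 25.3
tcp_pos: [0.4104, 0.3629, 0.0114]
eef_rot: [-90.0, -0.1, -97.0]
contact_force: [0.8, -0.3, -0.7]
gripper_width: 0.0876
```

Run:
```python
from h import *
s=r.get_state();print(s['gripper_width'],s['contact_force'],s['tcp_pos'],s['eef_rot'])
c=snap('wrist','w20');cv2.imwrite('pics/c22.png',cv2.resize(c['im'][160:320,180:380],(800,600),interpolation=0))
s=snap('scene','s4');cv2.imwrite('pics/c23.png',cv2.resize(s['im'][190:270,300:400],(800,600)))
```

```text
0.08755600010240942 [ 0.8323904  -0.25209835 -0.69536456] [0.41043085 0.36291866 0.01143157] [-9.00386215e+01 -8.36817518e-02 -9.69946974e+01]
```

View pics/c22.png

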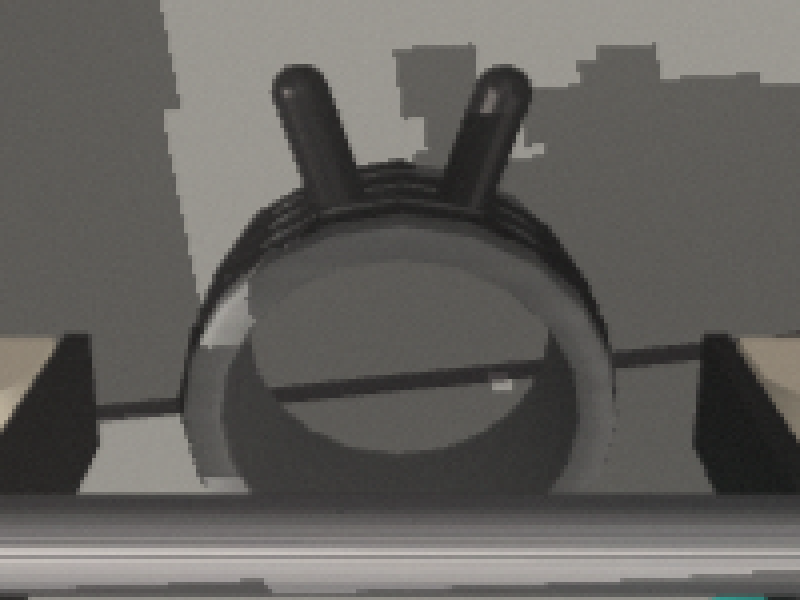

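View pics/c23.png

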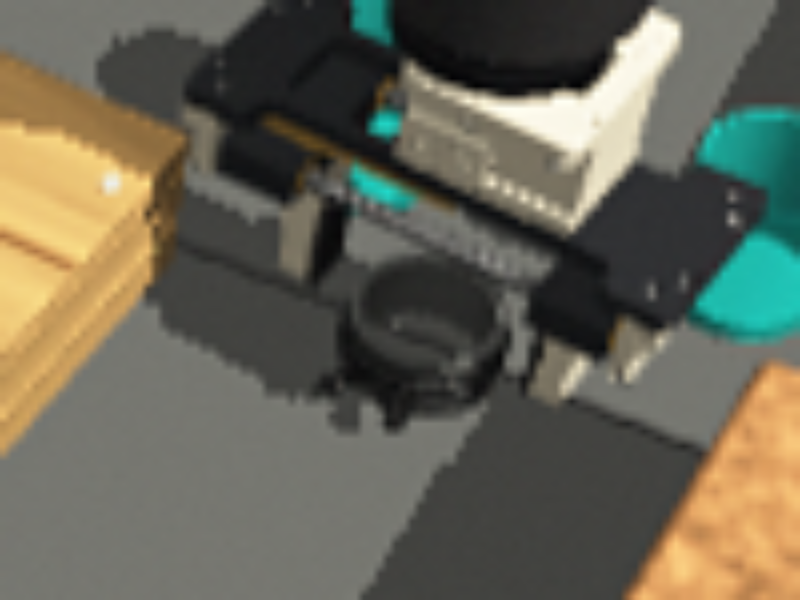

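>>> {"op": "jog_arm", "data": {
  "steps": [
    [0,0,0.004,0,0],
    [0,0,0.003,0,0],
    [0,0,0,0,0]
  ]
}}

```text
time_s: 25.65
tcp_pos: [0.4105, 0.3631, 0.0047]
eef_rot: [-90.0, -0.0, -97.0]
contact_force: [0.5, -0.0, 0.5]
gripper_width: 0.0874
```

>>> {"op": "jog_arm", "data": {
  "steps": [
    [0,0,0.003,0,0],
    [0,0,0.002,0,0],
    [0,0,0,0,0]
  ]
}}

```text
time_s: 25.9
tcp_pos: [0.4106, 0.3632, -0.0001]
eef_rot: [-90.0, -0.0, -97.0]
contact_force: [0.3, 0.1, 1.0]
gripper_width: 0.0882
```

>>> {"op": "jog_arm", "data": {
  "squeeze": 25,
  "steps": [
    [0.2,0,0,0,0],
    [0.4,0,0,0,0],
    [0.6,0,0,0,0],
    [0.8,0,0,0,0],
    [0.8,0,0,0,0],
    [0.8,0,0,0,0],
    [0.8,0,0,0,0],
    [0.8,0,0,0,0]
  ]
}}

```text
time_s: 26.57
tcp_pos: [0.4108, 0.3633, 0.0004]
eef_rot: [-90.0, -0.0, -97.0]
contact_force: [-0.6, -1.1, 1.3]
gripper_width: 0.0612
```

Run:
```python
from h import *
s=r.get_state();print(s['gripper_width'],s['contact_force'],s['tcp_pos'],s['eef_rot'])
c=snap('wrist','w21');cv2.imwrite('pics/c24.png',cv2.resize(c['im'][160:320,180:380],(600,450),interpolation=0))
```

```text
0.06124307901287609 [-0.59342419 -1.06993702  1.29569386] [0.41075987 0.36334421 0.00043588] [-9.00009548e+01 -9.37831352e-03 -9.69876507e+01]
```

View pics/c24.png

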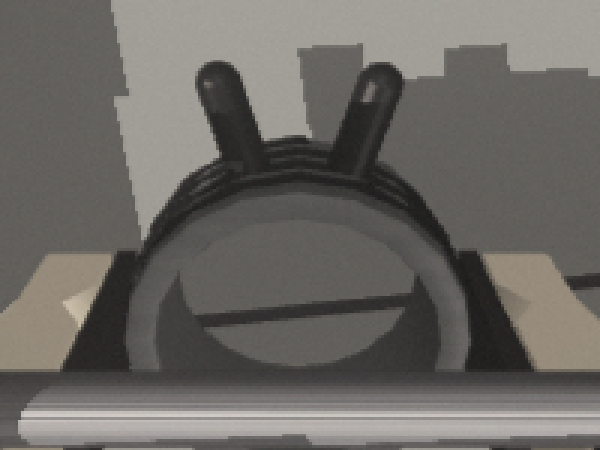

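>>> {"op": "jog_arm", "data": {
  "steps": [
    [0.8,0,-0.006,0,0],
    [0.8,0,-0.015,0,0],
    [0.8,0,-0.025,0,0],
    [0.8,0,-0.033,0,0],
    [0.8,0,-0.036,0,0],
    [0.8,0,-0.036,0,0],
    [0.8,0,-0.036,0,0],
    [0.8,0,-0.036,0,0],
    [0.8,0,-0.034,0,0],
    [0.8,0,-0.028,0,0],
    [0.8,0,-0.02,0,0],
    [0.8,0,-0.01,0,0]
  ]
}}

```text
time_s: 27.62
tcp_pos: [0.4112, 0.3639, 0.3188]
eef_rot: [-89.9, 0.2, -97.0]
contact_force: [0.8, 0.8, -2.0]
gripper_width: 0.0613
```

>>> {"op": "jog_arm", "data": {
  "steps": [
    [0.8,0.008,0,0.007,3.5],
    [0.8,0.016,0,0.014,6],
    [0.8,0.014,0,0.016,6],
    [0.8,0.0125,0,0.018,6],
    [0.8,0.011,0,0.019,6],
    [0.8,0.0085,0,0.02,6],
    [0.8,0.006,0,0.021,6],
    [0.8,0.004,0,0.0215,6],
    [0.8,0.001,0,0.022,6],
    [0.8,-0.001,0,0.022,6],
    [0.8,-0.003,0,0.0215,6],
    [0.8,-0.006,0,0.021,6]
  ]
}}

```text
time_s: 28.62
tcp_pos: [0.5473, 0.1531, 0.3142]
eef_rot: [-90.0, -0.1, -166.8]
contact_force: [0.1, 0.5, -2.3]
gripper_width: 0.0615
```

Run:
```python
from h import *
s=r.get_state();print(s['gripper_width'],s['contact_force'],s['tcp_pos'],s['eef_rot'])
plan([.572,.12,.3],-180,.03,.8)
```

```text
0.0615401495667028 [ 0.08560977  0.48749107 -2.30613314] [0.54730383 0.15312727 0.31415785] [-9.00012848e+01 -1.16196525e-01 -1.66790485e+02]
3 rows
[[0.8,-0.0055,0.0047,0.0126,4.4],[0.8,-0.0064,0.0047,0.0122,4.4],[0.8,-0.0074,0.0047,0.0116,4.4]]
```

>>> {"op": "jog_arm", "data": {
  "steps": [
    [0.8,-0.0055,0.005,0.0125,4.4],
    [0.8,-0.0065,0.005,0.012,4.4],
    [0.8,-0.0075,0.005,0.0115,4.4],
    [0.8,0,0,0,0],
    [0.8,0,0,0,0],
    [0.8,0,0,0,0]
  ]
}}

```text
time_s: 29.12
tcp_pos: [0.5721, 0.1218, 0.2998]
eef_rot: [-90.0, -0.1, -179.6]
contact_force: [0.1, 0.1, -2.5]
gripper_width: 0.061
```

Run:
```python
from h import *
s=r.get_state();print(s['tcp_pos'],s['eef_rot'])
c=snap('wrist','w22')
```

```text
[0.57210468 0.12175305 0.29976661] [-8.99826491e+01 -6.61857790e-02 -1.79617917e+02]
```

View pics/w22.png

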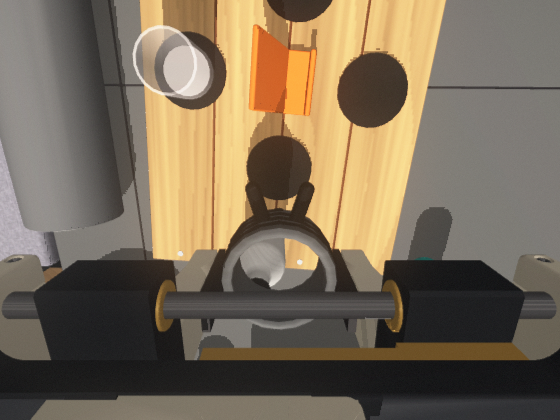

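Run:
```python
from h import *
w=load('w22');g=w['im'].max(2)
for v in (150,155,160,165,170,175,180):
    q=np.where(g[v,225:335]<100)[0]+225; print(v,q.min(),q.max(),(q.min()+q.max())/2)
q=np.where(g[120:200,265]<100)[0]+120;print(q.min(),q.max());q=np.where(g[120:200,279]<100)[0]+120;print(q.min(),q.max())
for v in(135.5,167,200):print(onz(w,279,v,.084))
plan([.5725,.1053,.3],-180,.03,.8)
```

```text
150 252 305 278.5
155 249 308 278.5
160 248 309 278.5
165 247 310 278.5
170 247 310 278.5
175 248 309 278.5
180 249 308 278.5
139 196
136 199
[0.57209903 0.06557375 0.084     ]
[0.57182009 0.10465302 0.084     ]
[0.57150813 0.14835668 0.084     ]
1 rows
[[0.8,-0.0002,0.0001,0.0167,0.4]]
```

>>> {"op": "jog_arm", "data": {
  "steps": [
    [0.8,0,0,0.008,0.4],
    [0.8,0,0.01,0.007,0],
    [0.8,0,0.02,0,0],
    [0.8,0,0.028,0,0],
    [0.8,0,0.03,0,0],
    [0.8,0,0.03,0,0],
    [0.8,0,0.03,0,0],
    [0.8,0,0.025,0,0],
    [0.8,0,0.017,0,0],
    [0.8,0,0.008,0,0],
    [0.8,0,0,0,0],
    [0.8,0,0,0,0]
  ]
}}

```text
time_s: 30.17
tcp_pos: [0.5728, 0.1066, 0.1028]
eef_rot: [-90.0, 0.0, 179.9]
contact_force: [0.2, 0.3, -1.3]
gripper_width: 0.0611
```

Run:
```python
from h import *
s=r.get_state();print(s['tcp_pos'],s['eef_rot'],s['contact_force'])
c=snap('wrist','w23');cv2.imwrite('pics/c25.png',cv2.resize(c['im'][150:290,200:360],(800,600),interpolation=0))
```

```text
[0.57282386 0.10656795 0.10277915] [-8.99854445e+01  1.90566539e-02  1.79940108e+02] [ 0.24436827  0.31515418 -1.34889422]
```

View pics/c25.png

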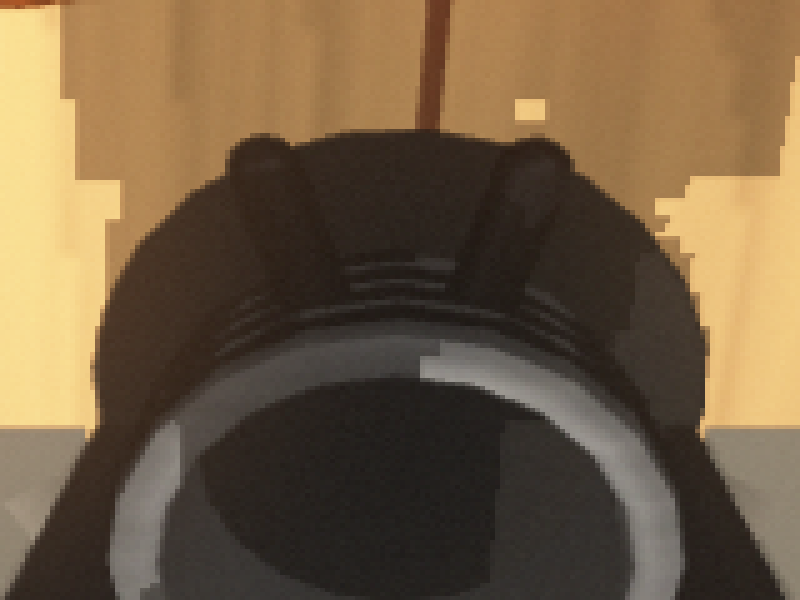

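Run:
```python
from h import *
w=load('w23');e=onz(w,280.3,180.3,.084);print(e,e[1]+.042);print(proj(w,[.5728,.1059,.1344-.0]))
print(onz(w,280.3,180.3,.084), 'ring far top', onz(w,279.5,150+322/4.286,.1344),'x',onz(w,219,237,.084),onz(w,341.6,237,.084))
```

```text
[0.57194884 0.06494099 0.084     ] 0.10694098525139775
[279.01602495 279.51584932]
[0.57194884 0.06494099 0.084     ] ring far top [0.57255015 0.07621988 0.1344    ] x [0.6129025  0.10346577 0.084     ] [0.53095316 0.10351535 0.084     ]
```

>>> {"op": "jog_arm", "data": {
  "steps": [
    [0.8,0.0008,0.006,0.0005,0],
    [0.8,0,0.006,0,0],
    [0.8,0,0.004,0,0],
    [0.8,0,0.0015,0,0],
    [0.8,0,0.0005,0,0],
    [0.8,0,0,0,0],
    [0.8,0,0,0,0]
  ]
}}

```text
time_s: 30.8
tcp_pos: [0.5719, 0.1062, 0.0845]
eef_rot: [-90.0, 0.0, 179.9]
contact_force: [-2.0, -0.6, -0.1]
gripper_width: 0.0616
```

>>> {"op": "jog_arm", "data": {
  "steps": [
    [0.25,0,0,0,0],
    [0.2,0,0,0,0],
    [0.1,0,0,0,0],
    [0,0,0,0,0],
    [0,0,0,0,0],
    [0,0,0,0,0],
    [0,0,0,0,0]
  ]
}}

```text
time_s: 31.38
tcp_pos: [0.5718, 0.1062, 0.0844]
eef_rot: [-90.0, 0.0, 179.9]
contact_force: [-0.3, 0.3, 1.0]
gripper_width: 0.0875
```

>>> {"op": "jog_arm", "data": {
  "steps": [
    [0,0,-0.005,0,0],
    [0,0,-0.015,0,0],
    [0,0,-0.025,0,0],
    [0,0,-0.035,0,0],
    [0,0,-0.035,0,0],
    [0,0,-0.035,0,0],
    [0,0,-0.035,0,0],
    [0,0,-0.035,0,0],
    [0,0,-0.025,0,0],
    [0,0,-0.01,0,0],
    [0,0,0,0,0],
    [0,0,0,0,0]
  ]
}}

```text
time_s: 32.38
tcp_pos: [0.5716, 0.1063, 0.3396]
eef_rot: [-90.0, 0.0, 179.9]
contact_force: [0.7, 0.9, -0.4]
gripper_width: 0.0878
```

Run:
```python
from h import *
s=r.get_state();print(s['tcp_pos'],s['eef_rot'],s['contact_force'],s['gripper_width'])
c=snap('wrist','w24');cv2.imwrite('pics/c26.png',cv2.resize(c['im'][120:260,200:360],(800,600),interpolation=0))
plan([.575,-.32,.34],-180,.038)
```

```text
[0.57159583 0.1062828  0.33955082] [-9.00431743e+01  2.95972275e-02  1.79910349e+02] [ 0.71621378  0.86824787 -0.36783995] 0.08777313865447013
12 rows
[[0,-0.0004,-0.0001,0.0355,-0.01],[0,-0.0004,-0.0001,0.0355,-0.01],[0,-0.0004,-0.0001,0.0355,-0.01],[0,-0.0004,-0.0001,0.0355,-0.01],[0,-0.0004,-0.0001,0.0355,-0.01],[0,-0.0003,-0.0001,0.0355,-0.01],[0,-0.0003,-0.0001,0.0355,-0.01],[0,-0.0003,-0.0001,0.0355,-0.01],[0,-0.0003,-0.0001,0.0355,-0.01],[0,-0.0003,-0.0001,0.0355,-0.01],[0,-0.0003,-0.0001,0.0355,-0.01],[0,-0.0003,-0.0001,0.0355,-0.01]]
```

View pics/c26.png

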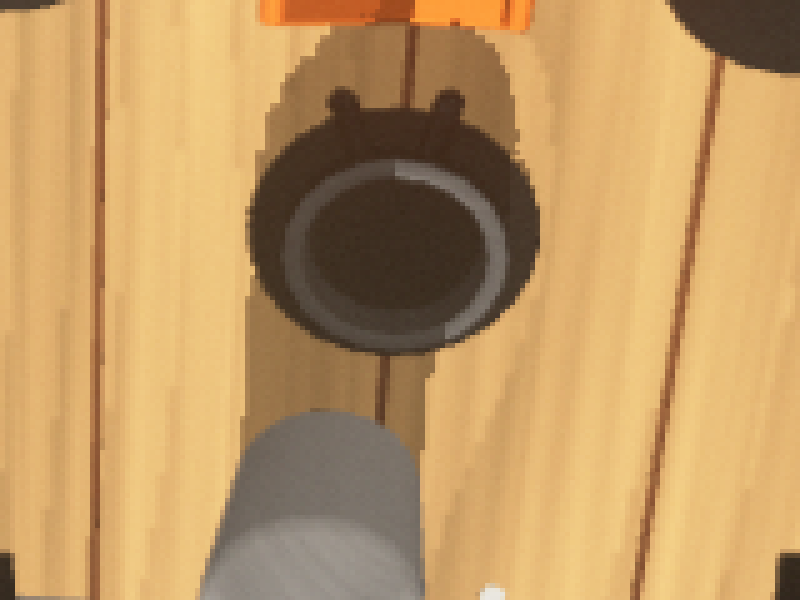

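Run:
```python
from h import *
w=load('w24')
f=lambda a,b,z:onz(w,200+a/5,120+b/4.286,z)
print('ring',(f(285,254,.116)+f(510,254,.116))/2,(f(397,160,.116)+f(397,348,.116))/2)
print('coaster',(f(250,231,.084)+f(540,231,.084))/2,(f(395,107,.084)+f(395,355,.084))/2)
```

```text
ring [0.57087667 0.10694216 0.116     ] [0.57100668 0.1076046  0.116     ]
coaster [0.57153118 0.10591925 0.084     ] [0.57152853 0.10714655 0.084     ]
```

>>> {"op": "jog_arm", "data": {
  "steps": [
    [0,0,0,0.018,0],
    [0,0,0,0.036,0],
    [0,0,0,0.038,0],
    [0,0,0,0.038,0],
    [0,0,0,0.038,0],
    [0,0,0,0.038,0],
    [0,0,0,0.038,0],
    [0,0,0,0.038,0],
    [0,0,0,0.038,0],
    [0,0,0,0.038,0],
    [0,0,0,0.038,0],
    [0,0,0,0.02,0]
  ]
}}

```text
time_s: 33.43
tcp_pos: [0.5699, -0.3131, 0.3368]
eef_rot: [-90.0, -0.2, 179.8]
contact_force: [-0.2, 0.8, -0.4]
gripper_width: 0.0874
```

>>> {"op": "jog_arm", "data": {
  "steps": [
    [0,0,0.02,0.005,0],
    [0,0,0.03,0,0],
    [0,0,0.02,0,0],
    [0,0,0,0,0],
    [0,0,0,0,0]
  ]
}}

```text
time_s: 33.85
tcp_pos: [0.5701, -0.3147, 0.2674]
eef_rot: [-90.0, -0.3, 179.9]
contact_force: [-0.1, 0.5, 0.3]
gripper_width: 0.0877
```

Run:
```python
from h import *
s=r.get_state();print(s['tcp_pos'],s['eef_rot'],s['joints'])
c=snap('wrist','w25')
h=cv2.cvtColor(c['im'],cv2.COLOR_BGR2HSV);m=(h[:,:,0]>125)&(h[:,:,0]<160)&(h[:,:,1]>90)&(h[:,:,2]>35)
n,l,st,ce=cv2.connectedComponentsWithStats(m.astype(np.uint8));i=1+np.argmax(st[1:,4]);b=ce[i];print(b,st[i],onz(c,*b,.032),tri((c,*b),(load('w3'),168.56,184.28)))
plan([.5755,-.351,.2],-180,.03)
```

```text
[ 0.57010616 -0.3147225   0.26740734] [-90.04540565  -0.25608408 179.90791625] [-1.17665940e+01  1.69638298e+01  2.31979464e+00  7.59045626e-03
 -7.56159393e+01  1.16725065e+01]
[273.69935345 150.15732759] [ 250  126   48   50 1856] [ 0.57582335 -0.35057893  0.032     ] (array([ 0.57581758, -0.35050631,  0.03213413]), [np.float64(8.7327930793649e-05), np.float64(8.732793079365848e-05)])
3 rows
[[0,-0.0015,0.0231,0.012,-0.02],[0,-0.0015,0.0231,0.012,-0.02],[0,-0.0015,0.0231,0.012,-0.02]]
```

View pics/w25.png

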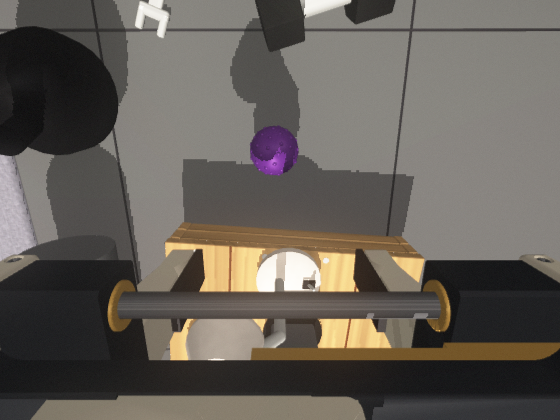

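>>> {"op": "jog_arm", "data": {
  "steps": [
    [0,-0.003,0.01,0.012,0],
    [0,-0.0025,0.015,0.012,0],
    [0,0,0.02,0.0118,0],
    [0,0,0.028,0,0],
    [0,0,0.028,0,0],
    [0,0,0.028,0,0],
    [0,0,0.028,0,0],
    [0,0,0.028,0,0],
    [0,0,0.025,0,0],
    [0,0,0.02,0,0],
    [0,0,0.012,0,0],
    [0,0,0,0,0]
  ]
}}

```text
time_s: 34.9
tcp_pos: [0.5747, -0.3506, 0.0238]
eef_rot: [-90.1, -0.3, 179.9]
contact_force: [-0.9, 0.4, -1.1]
gripper_width: 0.0876
```

Run:
```python
from h import *
s=r.get_state();print(s['tcp_pos'],s['eef_rot'],s['contact_force'])
c=snap('wrist','w26')
plan([.5758,-.3505,.012],-180,.03)
```

```text
[ 0.57470469 -0.35056361  0.02384283] [-90.0969523   -0.26720073 179.86655185] [-0.8605729   0.41987218 -1.11995096]
1 rows
[[0,0.0,0.0139,-0.0004,-0.1]]
```

View pics/w26.png

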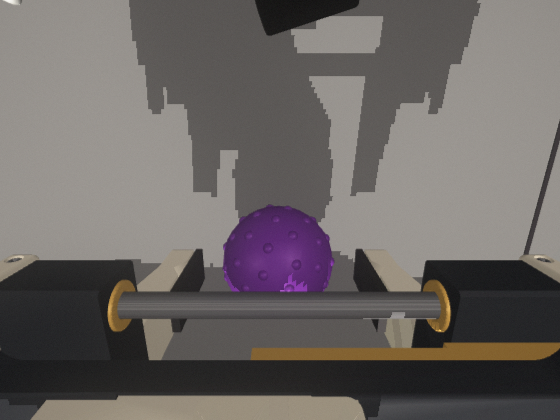

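>>> {"op": "jog_arm", "data": {
  "steps": [
    [0,-0.0005,0.006,0,0],
    [0,0,0.004,0,0],
    [0,0,0.002,0,0],
    [0,0,0,0,0]
  ]
}}

```text
time_s: 35.28
tcp_pos: [0.5772, -0.3507, 0.0157]
eef_rot: [-90.0, 0.0, 179.9]
contact_force: [-0.2, 0.3, -0.1]
gripper_width: 0.0877
```

>>> {"op": "jog_arm", "data": {
  "squeeze": 15,
  "steps": [
    [0.15,0,0,0,0],
    [0.22,0,0,0,0],
    [0.3,0,0,0,0],
    [0.5,0,0,0,0],
    [0.8,0,0,0,0],
    [0.8,0,0,0,0],
    [0.8,0,0,0,0],
    [0.8,0,0,0,0]
  ]
}}

```text
time_s: 35.95
tcp_pos: [0.5771, -0.3507, 0.0156]
eef_rot: [-90.0, 0.0, 179.9]
contact_force: [-0.2, -0.1, 0.8]
gripper_width: 0.0633
```

Run:
```python
from h import *
s=r.get_state();print(s['tcp_pos'],s['eef_rot'],s['contact_force'],s['gripper_width'])
c=snap('wrist','w27')
```

```text
[ 0.5770862  -0.35070046  0.01556937] [-8.99921429e+01  5.36337826e-03  1.79914505e+02] [-0.21499393 -0.14637229  0.83679299] 0.06334339694275437
```

View pics/w27.png

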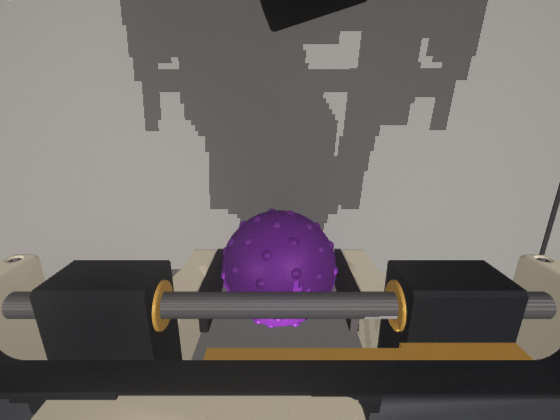

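>>> {"op": "jog_arm", "data": {
  "steps": [
    [0.8,0,-0.004,0,0],
    [0.8,0,-0.01,0,0],
    [0.8,0,-0.02,0,0],
    [0.8,0,-0.02,0,0],
    [0.8,0,-0.02,0,0],
    [0.8,0,0,0,0]
  ]
}}

```text
time_s: 36.5
tcp_pos: [0.5796, -0.3518, 0.0949]
eef_rot: [-89.8, 0.4, 180.0]
contact_force: [1.6, -0.4, -0.5]
gripper_width: 0.0633
```

Run:
```python
from h import *
s=r.get_state();print(s['tcp_pos'],s['eef_rot'],s['contact_force'],s['gripper_width'])
c=snap('wrist','w28')
h=cv2.cvtColor(c['im'],cv2.COLOR_BGR2HSV);
for n in('w27','w28'):
    c=load(n);h=cv2.cvtColor(c['im'],cv2.COLOR_BGR2HSV);m=(h[:,:,0]>125)&(h[:,:,0]<160)&(h[:,:,1]>90)&(h[:,:,2]>35)
    q=np.where(m);print(n,q[0].min(),q[1].min(),q[1].max())
```

```text
[ 0.57959276 -0.35181862  0.0948633 ] [-89.82684506   0.37480349 179.95946646] [ 1.56645631 -0.35350283 -0.54946979] 0.06332749133323752
w27 209 221 338
w28 209 221 338
```

>>> {"op": "jog_arm", "data": {
  "steps": [
    [0.8,0,-0.015,0,0],
    [0.8,0,-0.025,0,0],
    [0.8,0,-0.03,0,0],
    [0.8,0,-0.032,0,0],
    [0.8,0,-0.032,0,0],
    [0.8,0,-0.032,0,0],
    [0.8,0,-0.032,0,0],
    [0.8,0,-0.028,0,0],
    [0.8,0,-0.02,0,0],
    [0.8,0,-0.01,0,0],
    [0.8,0,0,0,0]
  ]
}}

```text
time_s: 37.47
tcp_pos: [0.5776, -0.3509, 0.3474]
eef_rot: [-89.9, 0.2, 179.9]
contact_force: [0.7, 0.3, -1.6]
gripper_width: 0.0632
```

>>> {"op": "jog_arm", "data": {
  "steps": [
    [0.8,0,0,-0.012,0],
    [0.8,0,0,-0.025,0],
    [0.8,0,0,-0.033,0],
    [0.8,0,0,-0.035,0],
    [0.8,0,0,-0.035,0],
    [0.8,0,0,-0.035,0],
    [0.8,0,0,-0.035,0],
    [0.8,0,0,-0.035,0],
    [0.8,0,0,-0.035,0],
    [0.8,0,0,-0.035,0],
    [0.8,0,0,-0.035,0],
    [0.8,0,0,-0.035,0]
  ]
}}

```text
time_s: 38.47
tcp_pos: [0.5761, 0.0364, 0.343]
eef_rot: [-90.0, -0.2, 179.9]
contact_force: [1.5, -0.7, -1.8]
gripper_width: 0.0633
```

>>> {"op": "jog_arm", "data": {
  "steps": [
    [0.8,0,0,-0.035,0],
    [0.8,0,0,-0.03,0],
    [0.8,0,0,-0.015,0],
    [0.8,0,0,-0.005,0],
    [0.8,0,0,0,0],
    [0.8,0,0,0,0]
  ]
}}

```text
time_s: 38.97
tcp_pos: [0.5773, 0.119, 0.3443]
eef_rot: [-89.9, -0.1, 179.9]
contact_force: [0.7, -0.8, -1.5]
gripper_width: 0.0634
```

Run:
```python
from h import *
s=r.get_state();print(s['tcp_pos'],s['eef_rot'],s['contact_force'],s['gripper_width'])
c=snap('wrist','w29')
plan([.5712,.107,.35],-180,.03)
```

```text
[0.57731893 0.11895851 0.34426342] [-8.99485277e+01 -9.51286769e-02  1.79927585e+02] [ 0.72785768 -0.76681046 -1.51962899] 0.06339288853210061
1 rows
[[0,0.0062,-0.0054,0.0115,-0.12]]
```

View pics/w29.png

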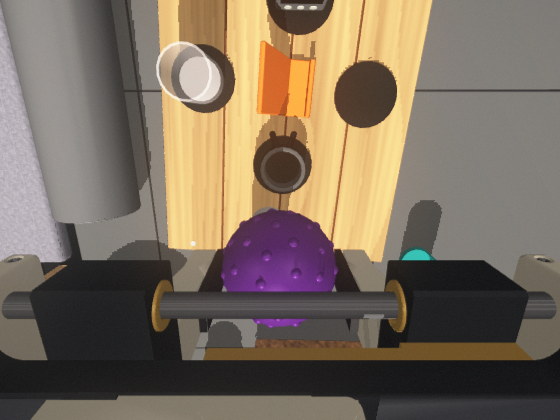

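Run:
```python
from h import *
w=load('w29');cv2.imwrite('pics/c27.png',cv2.resize(w['im'][130:205,240:325],(680,600),interpolation=0))
print(proj(w,[.571,.107,.116]))
```

```text
[283.35638181 169.39393761]
```

View pics/c27.png

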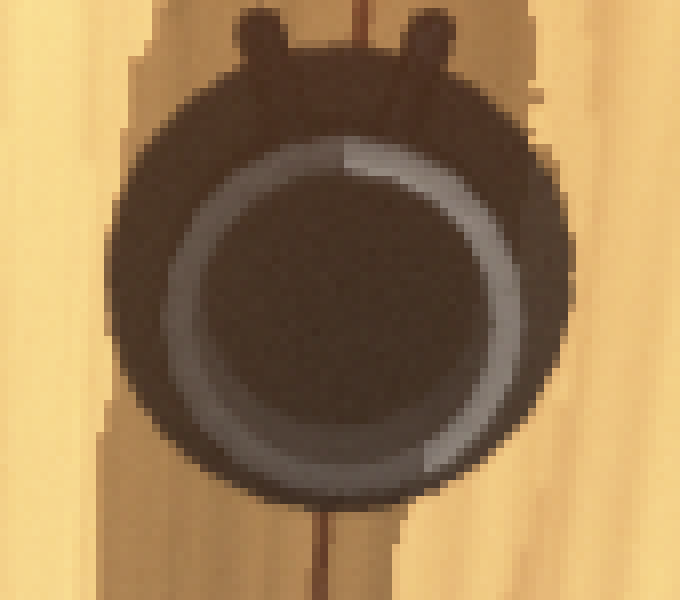

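>>> {"op": "jog_arm", "data": {
  "steps": [
    [0.8,0.003,0,0.006,0],
    [0.8,0.003,0.01,0.006,0],
    [0.8,0,0.02,0,0],
    [0.8,0,0.028,0,0],
    [0.8,0,0.028,0,0],
    [0.8,0,0.028,0,0],
    [0.8,0,0.026,0,0],
    [0.8,0,0.022,0,0],
    [0.8,0,0.015,0,0],
    [0.8,0,0.008,0,0],
    [0.8,0,0,0,0],
    [0.8,0,0,0,0]
  ]
}}

```text
time_s: 40.02
tcp_pos: [0.5721, 0.1066, 0.161]
eef_rot: [-90.0, 0.0, 179.9]
contact_force: [-0.4, -0.5, -0.5]
gripper_width: 0.0631
```

Run:
```python
from h import *
s=r.get_state();print(s['tcp_pos'],s['eef_rot'],s['contact_force'],s['gripper_width'])
plan([.571,.107,.1216],-180,.03)
c=snap('wrist','w30')
```

```text
[0.5720898  0.10660589 0.16099727] [-8.99888232e+01  2.86711630e-02  1.79870117e+02] [-0.35725676 -0.48068674 -0.5166909 ] 0.06309550112832572
2 rows
[[0,0.0005,0.0197,-0.0002,-0.06],[0,0.0005,0.0197,-0.0002,-0.06]]
```

View pics/w30.png

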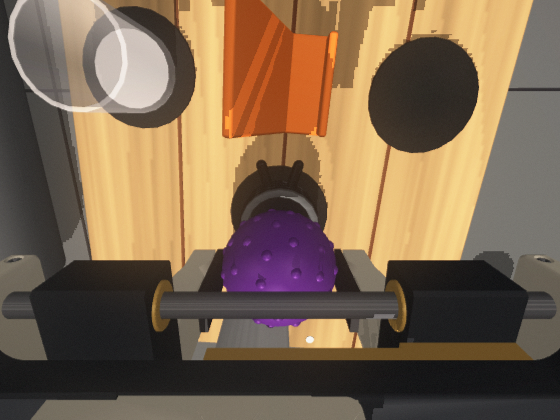

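Aligned. I'll lower about 38 mm gently and watch the force.

>>> {"op": "jog_arm", "data": {
  "steps": [
    [0.8,0.001,0.01,0,0],
    [0.8,0,0.012,0,0],
    [0.8,0,0.008,0,0],
    [0.8,0,0.004,0,0],
    [0.8,0,0.002,0,0],
    [0.8,0,0,0,0],
    [0.8,0,0,0,0]
  ]
}}

```text
time_s: 40.65
tcp_pos: [0.571, 0.1075, 0.1247]
eef_rot: [-90.0, 0.0, 179.9]
contact_force: [-0.1, -0.1, -1.8]
gripper_width: 0.0635
```

>>> {"op": "jog_arm", "data": {
  "steps": [
    [0.8,0,0.002,0,0],
    [0.8,0,0,0,0],
    [0.8,0,0,0,0]
  ]
}}

```text
time_s: 40.9
tcp_pos: [0.5708, 0.1074, 0.1226]
eef_rot: [-90.0, 0.0, 179.9]
contact_force: [-1.0, 0.1, -2.4]
gripper_width: 0.0634
```

>>> {"op": "jog_arm", "data": {
  "steps": [
    [0.8,0,0.0015,0,0],
    [0.8,0,0,0,0],
    [0.8,0,0,0,0]
  ]
}}

```text
time_s: 41.15
tcp_pos: [0.5709, 0.1074, 0.121]
eef_rot: [-90.0, 0.0, 179.9]
contact_force: [0.5, 0.4, -0.4]
gripper_width: 0.0635
```

>>> {"op": "jog_arm", "data": {
  "steps": [
    [0.8,0,0.001,0,0],
    [0.8,0,0,0,0],
    [0.8,0,0,0,0]
  ]
}}

```text
time_s: 41.4
tcp_pos: [0.5713, 0.1075, 0.1202]
eef_rot: [-90.0, 0.1, 179.9]
contact_force: [1.4, -0.5, 0.3]
gripper_width: 0.0632
```

>>> {"op": "jog_arm", "data": {
  "steps": [
    [0.27,0,0,0,0],
    [0.24,0,0,0,0],
    [0.2,0,0,0,0],
    [0.12,0,0,0,0],
    [0,0,0,0,0],
    [0,0,0,0,0],
    [0,0,0,0,0],
    [0,0,0,0,0]
  ]
}}

```text
time_s: 42.07
tcp_pos: [0.5707, 0.1074, 0.1198]
eef_rot: [-90.0, -0.0, 179.9]
contact_force: [0.2, 0.0, -0.4]
gripper_width: 0.0874
```

Run:
```python
from h import *
s=r.get_state();print(s['tcp_pos'],s['eef_rot'],s['contact_force'],s['gripper_width'])
c=snap('wrist','w31')
```

```text
[0.57067091 0.10736603 0.11983183] [-8.99983486e+01 -8.27175274e-03  1.79912125e+02] [ 0.2257927   0.03034926 -0.3565726 ] 0.08737228304222931
```

View pics/w31.png

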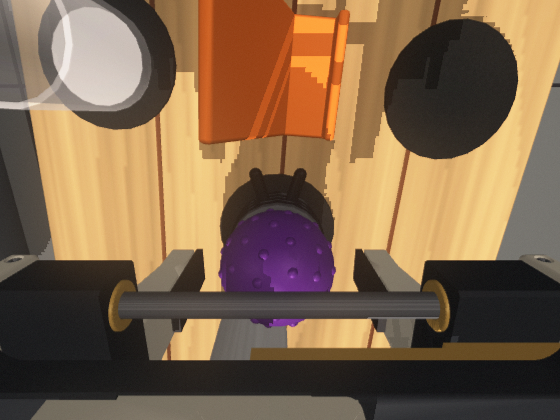

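Ball is resting in place. I'll retreat upward, then clear the arm from the view.

>>> {"op": "jog_arm", "data": {
  "steps": [
    [0,0,-0.005,0,0],
    [0,0,-0.012,0,0],
    [0,0,-0.025,0,0],
    [0,0,-0.035,0,0],
    [0,0,-0.035,0,0],
    [0,0,-0.035,0,0],
    [0,0,-0.035,0,0],
    [0,0,-0.03,0,0],
    [0,0,-0.02,0,0],
    [0,0,-0.01,0,0],
    [0,0,0,0,0]
  ]
}}

```text
time_s: 43.03
tcp_pos: [0.5715, 0.1075, 0.3646]
eef_rot: [-90.1, 0.2, 179.9]
contact_force: [0.5, 0.4, -0.6]
gripper_width: 0.0876
```

>>> {"op": "jog_arm", "data": {
  "steps": [
    [0,0.005,0,-0.015,0],
    [0,0.005,0,-0.03,0],
    [0,0.005,0,-0.035,0],
    [0,0.005,0,-0.035,0],
    [0,0.005,0,-0.035,0],
    [0,0.005,0,-0.035,0],
    [0,0.005,0,-0.035,0],
    [0,0.005,0,-0.035,0],
    [0,0.005,0,-0.035,0],
    [0,0,0,-0.02,0],
    [0,0,0,0,0],
    [0,0,0,0,0]
  ]
}}

```text
time_s: 44.03
tcp_pos: [0.5253, 0.4184, 0.3588]
eef_rot: [-89.8, -0.2, -180.0]
contact_force: [-0.7, -0.7, -0.0]
gripper_width: 0.0874
```

Run:
```python
from h import *
s=r.get_state();print(s['tcp_pos'],s['time_s'],s['contact_force'],s['qd'])
t=snap('top','top9');q=snap('scene','s9')
cv2.imwrite('pics/c30.png',np.hstack([cv2.resize(t['im'][115:250,235:410],(400,309)),cv2.resize(q['im'][130:265,115:290],(400,309))]))
h=cv2.cvtColor(t['im'],cv2.COLOR_BGR2HSV)
uv=[]
for c in(t,q):
    h=cv2.cvtColor(c['im'],cv2.COLOR_BGR2HSV);m=(h[:,:,0]>125)&(h[:,:,0]<160)&(h[:,:,1]>90)&(h[:,:,2]>35)
    n,l,st,ce=cv2.connectedComponentsWithStats(m.astype(np.uint8));i=1+np.argmax(st[1:,4]);uv.append((c,*ce[i]));print(st[i],onz(c,*ce[i],.137))
print(tri(*uv))
```

```text
[0.52533215 0.41842252 0.35883407] 44.0333 [-0.72259043 -0.72244284 -0.01487964] [-1.59399502 -1.79758213 -0.53706149  0.38801824 -0.20901376  0.28939705]
[278 167  21  21 321] [0.57052697 0.10480755 0.137     ]
[239 198  23  23 395] [0.5721282  0.10803015 0.137     ]
(array([0.57065013, 0.10569659, 0.1345942 ]), [np.float64(0.0010585301626704847), np.float64(0.0010585301626705422)])
```

View pics/c30.png

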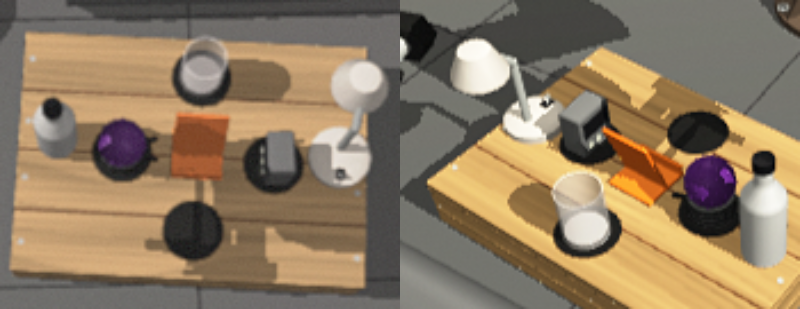

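>>> {"op": "jog_arm", "data": {
  "steps": [
    [0,0,0,0,0],
    [0,0,0,0,0],
    [0,0,0,0,0],
    [0,0,0,0,0],
    [0,0,0,0,0],
    [0,0,0,0,0]
  ]
}}

```text
time_s: 44.63
tcp_pos: [0.5263, 0.4172, 0.3621]
eef_rot: [-90.0, 0.0, 179.9]
contact_force: [-1.1, -0.2, -0.8]
gripper_width: 0.0876
```

Run:
```python
from h import *
a=load('top9')['im'].astype(int);t=snap('top','top10')['im'].astype(int)
print(np.abs(a-t)[115:250,235:410].max(),(np.abs(a-t)[115:250,235:410].max(2)>30).sum())
print(r.close_job())
```

```text
83 212
the job is handed in; nothing more can be done
None
```

Run:
```python
import numpy as np,cv2
a=np.load('top9.npz')['im'].astype(int);t=np.load('top10.npz')['im'].astype(int)
d=(np.abs(a-t)[115:250,235:410].max(2)>30).astype(np.uint8);k,l,st,ce=cv2.connectedComponentsWithStats(d);print([(st[i][:5].tolist()) for i in range(1,k) if st[i][4]>8])
for c in (a,t):
    h=cv2.cvtColor(c.astype(np.uint8),cv2.COLOR_BGR2HSV);m=(h[:,:,0]>125)&(h[:,:,0]<160)&(h[:,:,1]>90)&(h[:,:,2]>35);y,x=np.where(m);print(x.mean(),y.mean(),len(x))
```

```text
[[91, 77, 5, 15, 35], [85, 79, 3, 9, 24], [88, 78, 3, 11, 20], [120, 99, 6, 7, 13], [101, 100, 2, 7, 13], [104, 100, 2, 7, 11], [116, 100, 3, 15, 17], [63, 105, 4, 5, 13], [130, 105, 8, 5, 14], [120, 115, 3, 9, 17]]
287.98130841121497 177.20872274143304 321
288.01880877742946 177.2131661442006 319
```

The recovery corner is set out and handed in at about 45 s of the 131 s allowed; the hand-in gave no verdict.

**Placements:**
- **Timer:** stands upright on the coaster between the stand and the lamp, about 1–2 mm off centre.
- **Tumbler:** the clear one stands mouth up on the coaster behind the stand, within about 1 mm of centre when last measured, just before I let go.
- **Collar:** lies flat on the coaster on the bottle side, within about 1 mm of centre.
- **Ball:** rests in the collar's hole, and was placed after the collar. Two views put its centre at (0.571, 0.106, 0.135), against about 0.137 expected in height.

**Stillness:** in top pictures 0.6 s apart the ball stayed within 0.04 pixel. About 200 pixels did change, in thin strips below the stand and beside the timer. I read these as the arm's shadow moving, but I looked at them only after handing in.

**Disagreements:**
- **Fingertips:** they appear to end about 9 mm short of the reported TCP, not 19 mm beyond it. My first collar grip therefore closed above the ring without touching it, and I gripped again about 25 mm lower.
- **Cameras:** the top and scene cameras differed by up to 6 mm sideways, so I relied mainly on the wrist camera for the final alignments.

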